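# Clear the fossil sorting table and set up the slab

### The arm

A 6-joint arm with a two-finger parallel gripper is mounted at the origin on the work surface. World frame = base frame: x ahead of the robot, y to its left, z up, the work surface at z = 0. Lengths are in mm, angles in degrees, forces in N, time in s.
With the tool pointing down it reaches from about 350 to 850 mm from the base axis. Payload 8.1 kg.
Tool frame: the origin (TCP) lies midway between the tips of the shut fingers; the grasp point (between the pads) lies 19 mm behind it (r.tcp_to_grasp is the distance from the TCP to the grasp point, in mm); z points along the fingers, y is the direction in which the jaws open and shut (so a half turn about z gives the same grasp; the last joint's range is limited). The gripper opens to 85 mm and grips with 20 to 120 N. Pads are 22 mm wide; open, the fingers measure 114 mm over their backs; the gripper's body (76 mm by 85 mm) begins 54 mm behind the grasp point. The pads swing forward as they close: fully open they stand 13 mm farther back than shut.
Start: joints at [59.049, 7.471, 85.268, -0, 87.261, -4.893], TCP at [263.55, 539.024, 231.292] pointing down, gripper open.
Joint ranges: [-169.43, 169.43], [-51.17, 129.36], [1.28, 143.12], [-76.62, 256.62], [0, 156.53], [-152.29, 152.29]. Speed limits (degrees/s): [136.94, 136.94, 159.86, 180, 180, 180].

### API

Orientations are given as [roll, pitch, yaw] about the fixed x, y, z axes, in that order (R = Rz(yaw) Ry(pitch) Rx(roll)).
In Python, from bench import r gives the robot as it stands.
- The arm moves only by the tool jog_arm, never from a script. Its argument "targets" is a list of rows, each a list of 7 numbers: the shift along the tool's x, y, z in m, then the turn, a rotation vector about the tool's x, y, z in rad, then the closure, from 0 (fully open) to 1 (shut). In form: [[dx, dy, dz, wx, wy, wz, claw], ...]. A call has 1 to 5 rows; each row is the pose to reach, as a shift and turn from the pose commanded when the call began, along the tool's axes at that moment; what a row does not reach only later rows make up. A row lasts 1/12 s, in which the tool goes at most 41.7 mm and 7.16 degrees, less where a joint would pass 70% of its speed; a pose out of reach is approached as far as the arm can. A call with a gripper value outside its range is refused whole. The fingers move at their own pace and stop on an object; "newtons" is the grip in N (left out, the last holds). Time passes only in rows, so rows that repeat a pose let the fingers close. It gives the time, the measured TCP pose, the force and the opening at its end, in the units of the state.
- r.sense(): the state, without advancing time (a new reading comes with each control period).
- r.snapshot(name): name is "scene" or "top" or "wrist"; returns a dict with "pixels" (400x640x3 uint8, red, green, blue), "fx", "fy", "cx", "cy" (pixels), "origin" and "attitude" of the camera in the world. Camera axes: x right, y down, z forward; pixel columns grow to the right and rows downward; lengths in mm; the calibration is good to about 2 mm. A picture is of the moment at which its call begins. There is no depth.
- r.hand_in(): hands the job in, once; it reports no verdict.
The state is a dict: "time": time; "joint_pos": joint angles; "qd": joint speeds; "joint_efforts": joint torques, N m; "tool_pos": TCP position; "tcp_rot": TCP orientation; "ft_force": force on the tool from outside, world axes, zero at the start; "wrist_torque": the same for the moment, N m; "finger_gap": finger opening in mm.
Only numpy, scipy, OpenCV 4.12 (cv2) and the standard library are available. Lean on these libraries where they do the work, as an engineer would, in place of code of your own. Each camera call takes 0.05 s, during which the arm holds its last target.

### The job

We are about to photograph the fossil slab, so clear the sorting table first: stand every specimen jar upright in a free cell of the white divided tray, one to a cell, leaving the plaster lump in its cell, and hang the two wash baskets by their handles on the drying stand, one on each hook. Last of all, once the jars and baskets are put away, lay the slab, fossil side up, flat in the middle of the sloping wooden rest with its long side running squarely up the slope. Do not shift the plaster jacket or the amber jar that stand beyond the work.

Things in the scene. Friction and masses are not known exactly. Their poses are not given: they have to be found in the camera images.
- stand: Fixed drying stand of steel rod, 264 mm high: a base plate (120 x 200 x 14 mm), one post and a level crossbar (160 mm along its y, centre 250 mm up, rod radius 7) over the origin, which is the foot of the post on the table. Two hooks of 8 mm rod point to its -x from the crossbar.
- hook0 (a point): Seat of the hook on the stand's -y side: the lowest point of the hook's upper surface, 75 mm in front (-x) of the crossbar, 70 mm to its -y, 230 mm up; axes as the stand's. From here the rod rises gently back to the crossbar (24 mm higher) and forward to an upturned tip, 33 mm further in front (-x) and 26 mm higher than the seat.
- hook1 (a point): Seat of the other hook, on the stand's +y side; otherwise as hook0.
- basket0: Loose round steel wash basket (perforated pail), 90 mm across at the rim, 72 at the foot, 60 mm high, 150 g, with a rigid handle arching over it along its y: two flat uprights at y = +-45 mm carry a level square wooden bar, 10 x 10 mm in section, 94 mm long, its centre 145 mm above the origin (the centre of the underside). Between rim and bar there are 80 mm clear.
- basket1: A second basket just like basket0.
- basket0_bar (a point): Centre of basket0's handle bar; the bar runs along y, its underside is 5 mm below.
- basket1_bar (a point): Centre of basket1's handle bar, as for basket0.
- crate: Fixed white open tray divided into 3 x 2 cells, 233 mm (its x) x 157 mm (its y) x 40 mm high, walls and floor 5 mm thick, origin at the centre of the underside. Cell centres are at x = -76, 0, +76 and y = -38, +38 mm; a cell is 71 mm wide.
- jar0: Specimen jar, clear plastic with white screw cap, a third full of brown gravel, 46 mm across, 70 mm high, about 150 g, standing; origin at the centre of its underside, z up through the cap. Three to five of the five jars are there (None from the start: absent).
- jar1: Specimen jar, clear plastic with white screw cap, a third full of brown gravel, 46 mm across, 70 mm high, about 150 g, standing; origin at the centre of its underside, z up through the cap. Three to five of the five jars are there (None from the start: absent).
- jar2: Specimen jar, clear plastic with white screw cap, a third full of brown gravel, 46 mm across, 70 mm high, about 150 g, standing; origin at the centre of its underside, z up through the cap. Three to five of the five jars are there (None from the start: absent).
- jar3: Specimen jar, clear plastic with white screw cap, a third full of brown gravel, 46 mm across, 70 mm high, about 150 g, standing; origin at the centre of its underside, z up through the cap. Three to five of the five jars are there (None from the start: absent).
- jar4: Specimen jar, clear plastic with white screw cap, a third full of brown gravel, 46 mm across, 70 mm high, about 150 g, standing; origin at the centre of its underside, z up through the cap. Three to five of the five jars are there (None from the start: absent).
- slab: Grey stone slab with a spiral fossil on its top, 100 mm (its x) x 60 mm (its y) x 22 mm, about 280 g, lying on the table; origin at the centre of its underside, z up through the fossil side.
- face: Sloping face of the fixed wooden photo rest, 124 mm (its x, up the slope, away from the robot) x 100 mm (its y); z is square to the face, tilted 20 degrees from vertical towards the robot. Origin at the centre of the face, 45 mm above the table. A ledge along its low edge (x = -62 to -56 mm) stands 10 mm above the face.
- lump: Bystander: rounded plaster lump, 54 mm across and 41 mm high, already in the tray's corner cell at x = -76, y = +38 mm; origin at the centre of its underside.
- jacket: Bystander: white plaster jacket, a rounded block 85 x 170 x 55 mm lying beyond the work; origin at the centre of its underside.
- vial: Bystander: amber jar 60 mm across, 100 mm high; origin at the centre of its underside.

How it is judged:
By the outcome, as a careful person would: the job done as asked, in the order asked, and still so for the second after the job is handed in, with the robot touching nothing.
Of jar0, jar1, jar2, jar3, jar4 only 3 to 5 are there at a start; the rules pass over those that are not, and their reading is None.
At some moment in a run one of jar0, jar1, jar2, jar3, jar4, slab may be knocked a few centimetres aside while the robot is not near it.
It also fails if it takes over 200 s, if anything falls off the work surface, if the arm or the gripper's body presses on something with over 40 N, if the wrist force passes 120 N, or if a joint passes its speed limit or range.

## Working session

There is one attempt and no reset: what is moved stays moved. The work goes in short steps, Python scripts to look and compute and a tool call to move; the robot and the scene stay as the last step left them, time stands still between calls to the robot, and variables do not carry over. Pictures are saved under pics/ and viewed, and the job is handed in when it is done.

Besides the shell and the picture viewer there is one more tool, called after "Request:" by a JSON object that holds its "op" and its "data". jog_arm: Moves the arm, as the interface text tells. Its arguments: {"type":"object","properties":{"targets":{"type":"array","items":{"type":"array","items":{"type":"number"}}},"newtons":{"type":"number"}},"required":["targets"]}

```bash
ls; mkdir -p pics; cat > h.py <<'E'
import numpy as np, cv2
from bench import r
from scipy.spatial.transform import Rotation as R
def snap(n,f):
    s=r.snapshot(n); cv2.imwrite('pics/'+f+'.png',s['pixels'][:,:,::-1]); 
    np.savez('pics/'+f+'.npz',**{k:np.array(v) for k,v in s.items()}); return s
E
python3 - <<'E'
from h import *
for n in ['scene','top','wrist']:
    s=snap(n,n+'0'); print(n,{k:(v if k!='pixels' else v.shape) for k,v in s.items()})
print(r.sense())
E
```

```text
pics
scene {'pixels': (400, 640, 3), 'fx': 381.3189943767252, 'fy': 381.3189943767252, 'cx': 317.47981463295764, 'cy': 201.6165162083248, 'origin': array([1234.61584072,  -39.69240891, 1111.4853187 ]), 'attitude': array([-146.72767926,    0.71779459,   82.63133104])}
top {'pixels': (400, 640, 3), 'fx': 434.78555284609695, 'fy': 434.78555284609695, 'cx': 318.09738992435257, 'cy': 195.22957067558852, 'origin': array([ 532.44556151,   57.01086468, 1273.9873339 ]), 'attitude': array([-177.50607718,   -0.57185025,  -89.31522581])}
wrist {'pixels': (400, 640, 3), 'fx': 292.551293988958, 'fy': 292.551293988958, 'cx': 320.7125344561054, 'cy': 201.14089768368103, 'origin': array([200.09375605, 569.78670628, 373.33845061]), 'attitude': array([1.63928875e+02, 9.79768923e-02, 6.39278871e+01])}
{'time': 0.15, 'joint_pos': array([ 5.90500759e+01,  7.50584729e+00,  8.53154746e+01,  1.13581439e-03,
        8.72610487e+01, -4.89321090e+00]), 'qd': array([ 0.05580715, -0.05960788, -0.21875443, -0.04733278,  0.05031999,
        0.00620879]), 'joint_efforts': array([ 1.39583386e-03, -5.70067191e+01, -5.01155126e+01, -1.46705952e-04,
        9.58688906e-03, -9.44306180e-05]), 'tool_pos': array([263.31335483, 538.66485872, 230.47326725]), 'tcp_rot': array([-1.79918026e+02, -8.15642114e-03,  1.53943226e+02]), 'ft_force': array([ 0.57181194,  0.07831958, -0.05506218]), 'wrist_torque': array([ 0.02444389, -0.02407224, -0.0058496 ]), 'finger_gap': 85.63612030534541}
```

View pics/scene0.png

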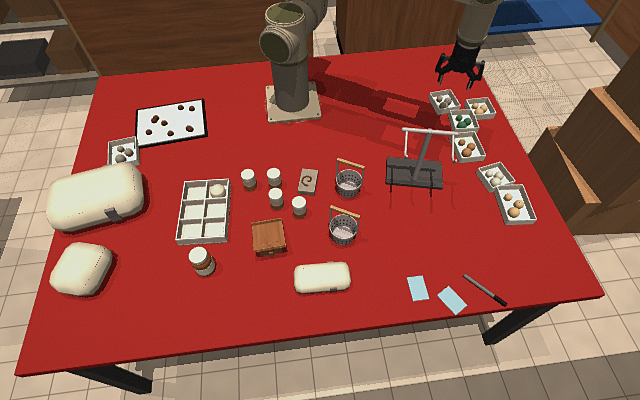

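View pics/top0.png

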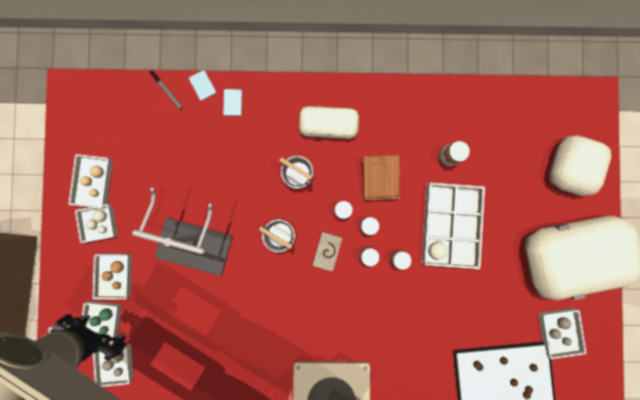

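View pics/wrist0.png

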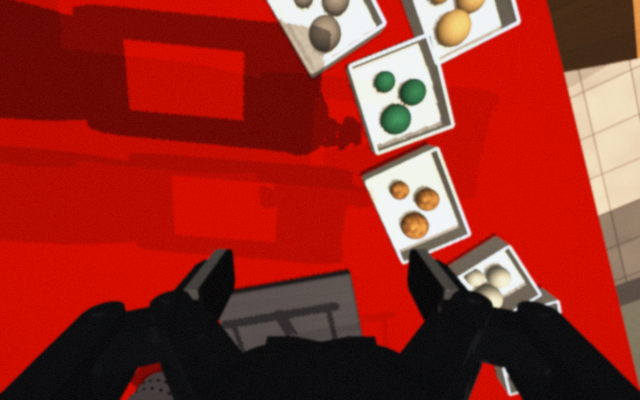

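The scene shows four jars, the slab at about (327,252) in the top view, two baskets with tan bars, the stand, the wooden rest, and the tray with the lump in a corner. Next I'll enlarge crops.

```bash
cat >> h.py <<'E'
def load(f): return dict(np.load('pics/'+f+'.npz'))
def crop(f,x0,y0,w,h,k,out):
    im=cv2.imread('pics/'+f+'.png')[y0:y0+h,x0:x0+w]
    im=cv2.resize(im,None,fx=k,fy=k,interpolation=cv2.INTER_CUBIC)
    for i in range(0,w,10):
        cv2.line(im,(i*k,0),(i*k,8 if (x0+i)%50 else 16),(255,255,0),1)
        if (x0+i)%20==0: cv2.putText(im,str(x0+i),(i*k,26),0,.35,(255,255,0),1)
    for i in range(0,h,10):
        cv2.line(im,(0,i*k),(8,i*k),(255,255,0),1)
        if (y0+i)%20==0: cv2.putText(im,str(y0+i),(10,i*k+4),0,.35,(255,255,0),1)
    cv2.imwrite('pics/'+out+'.png',im)
def rot(a): return R.from_euler('xyz',a,degrees=True).as_matrix()
def ray(s,uv,z):
    d=rot(s['attitude'])@np.array([(uv[0]-s['cx'])/s['fx'],(uv[1]-s['cy'])/s['fy'],1])
    o=np.array(s['origin']); return o+d*(z-o[2])/d[2]
def proj(s,p):
    c=rot(s['attitude']).T@(np.array(p,float)-s['origin'])
    return np.array([s['fx']*c[0]/c[2]+s['cx'],s['fy']*c[1]/c[2]+s['cy']])
E
python3 - <<'E'
from h import *
crop('top0',250,140,160,130,5,'t_mid')
crop('top0',120,140,200,140,4,'t_stand')
crop('top0',340,130,160,150,4,'t_crate')
crop('scene0',170,110,200,150,4,'s_a')
crop('scene0',280,110,190,140,4,'s_b')
E
```

```text
(no output)
```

View pics/t_mid.png

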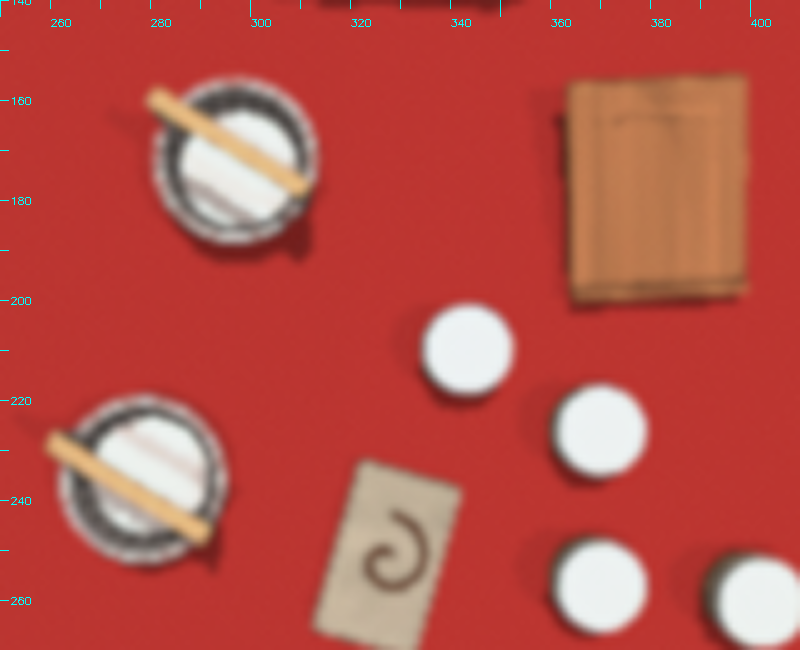

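View pics/t_stand.png

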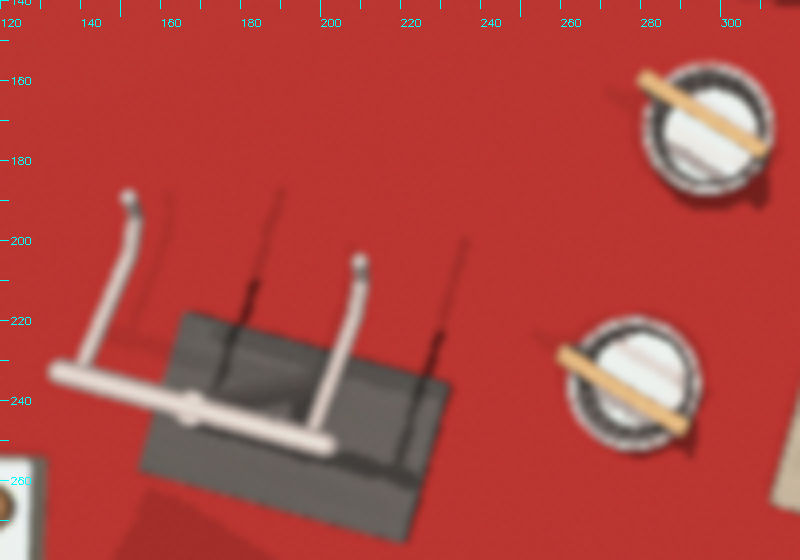

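View pics/t_crate.png

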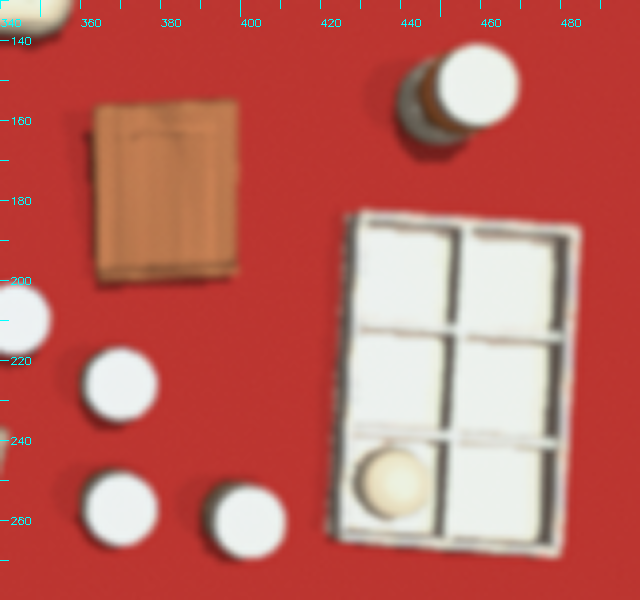

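View pics/s_a.png

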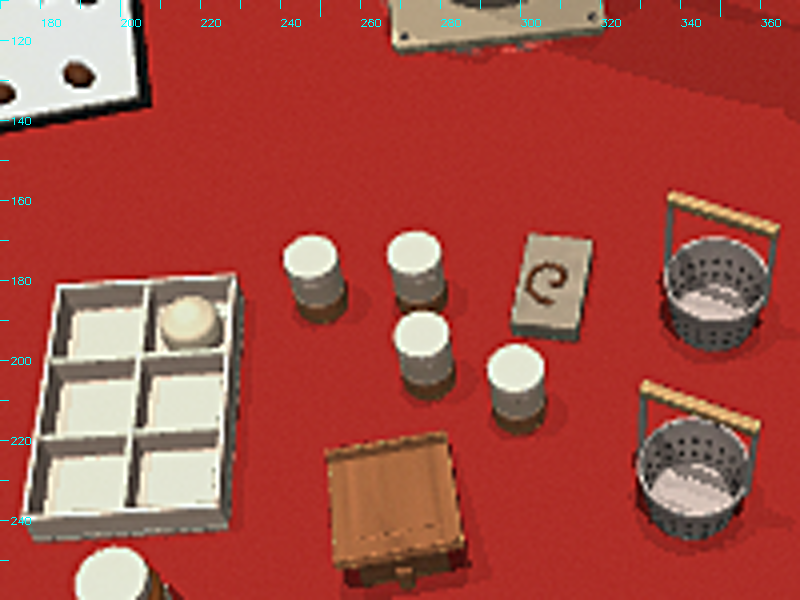

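View pics/s_b.png

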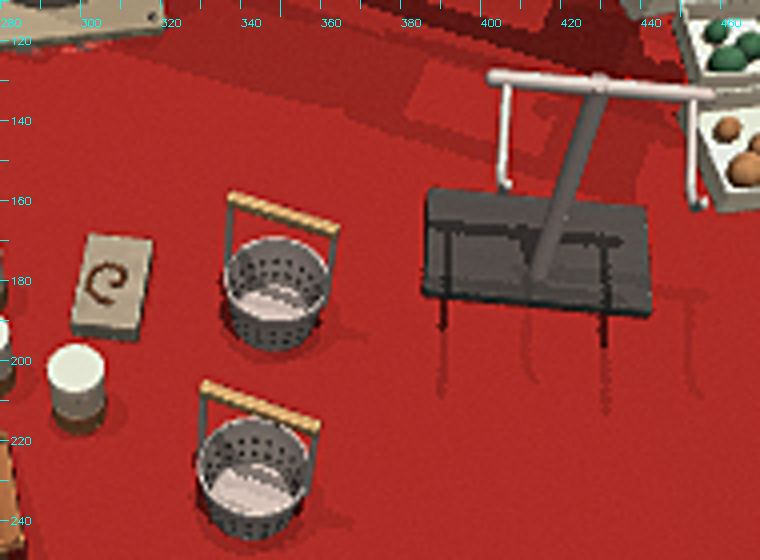

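```bash
python3 - <<'E'
from h import *
np.set_printoptions(precision=1,suppress=True)
T=load('top0');S=load('scene0')
def c(n,z,t,s=None):
    print(n,ray(T,t,z)[:2], '' if s is None else ray(S,s,z)[:2])
c('A',70,(343.5,210),(299,201.5));c('B',70,(370,226.5),(275.5,193.2));c('C',70,(370,257),(273.7,172.5));c('D',70,(401.5,260.5),(248,172.5))
# slab corners top: TL,TR,BR,BL in top img
for t,s in [((322,232),(280+70/4,110+323/4)),((342,238),(280+138/4*1-8,0)),((312.5,266),(0,0)),((333,271),(0,0))]: c('slab',22,t)
for s in [(280+88/4,110+233/4),(280+153/4,110+240/4),(280+135/4,110+328/4),(280+72/4,110+322/4)]: print('slabS',ray(S,s,22)[:2])
c('barfar-L',150,(279.5,158.5),(280+203/4,110+385/4)); c('barfar-R',150,(310.5,178),(280+318/4,110+423/4))
c('barnear',150,(259,228),(280+230/4,110+195/4)); c('barnear',150,(290.5,247.5),(280+336/4,110+228/4))
c('bar ends',250,(134,233),(280+712/4,110+94/4)); c('bar ends',250,(201,251),(280+493/4,110+77/4))
for t in [(166,218),(233,236.5),(221,275),(155,257.5)]: c('base',14,t)
c('tip+y',256,(151.5,189),(280+700/4,110+203/4)); c('tip-y',256,(209,205),(280+504/4,110+184/4))
for t in [(426.7,183),(485,187),(479.5,268.7),(422,265)]: c('crate',40,t)
for s in [(170+60/4,110+286/4),(170+237/4,110+277/4),(170+225/4,110+513/4),(170+28/4,110+520/4)]: print('crS',ray(S,s,40)[:2])
hz=45+62*np.sin(np.radians(20)); print(hz)
for t,z in [((364,156.5),66),((399,155),66),((399,197),24+9),((364.5,199.5),33)]: c('face',z,t)
for t,z in [((170+326/4,110+448/4),66),((170+445/4,110+433/4),66)]: print(ray(S,t,z))
E
```

```text
A [545.  -25.2] [546.4 -24.8]
B [500.2 -99. ] [503.  -98.8]
C [416.3 -99.6] [415.5 -99. ]
D [ 407.6 -186.6] [ 403.3 -187. ]
slab [481.6  32.7] 
slab [465.  -24.9] 
slab [384.2  58.8] 
slab [370.6  -0.1] 
slabS [372.5   1.4]
slabS [388.6  58.8]
slabS [482.4  30.8]
slabS [468.6 -22.9]
barfar-L [675.7 147.7] [629.2  66.5]
barfar-R [626.   66.6] [673.5 145.3]
barnear [495.2 197.6] [450.8 115.2]
barnear [446.1 115.8] [496.2 193.8]
bar ends [483.4 476.8] [485.1 477.4]
bar ends [443.3 319.5] [444.6 317.5]
base [516.3 483. ] 
base [465.3 289. ] 
base [354.8 321.2] 
base [402.7 511.4] 
tip+y [586.6 436.8] [591.2 430.7]
tip-y [550.9 301.9] [554.5 296.4]
crate [ 625.1 -263.9] 
crate [ 615.7 -430.8] 
crate [ 383.8 -414. ] 
crate [ 392.5 -250.8] 
crS [ 388.8 -411.5]
crS [ 400.2 -257.5]
crS [ 633.9 -267.4]
crS [ 619.1 -422.6]
66.20524888619146
face [695.1 -81.4] 
face [ 700.7 -179.4] 
face [ 584.4 -186.3] 
face [576.1 -87.5] 
[ 600.7 -182.3   66. ]
[599.7 -87.4  66. ]
```

```bash
cat >> h.py <<'E'
from scipy.optimize import least_squares
def fit(pts,obs,p0,fz=0.,extra=None):
    """pts model pts Nx3; obs list of (cam,idx,uv); pose x,y,yaw with z fixed"""
    def f(p):
        M=R.from_euler('z',p[2],degrees=True).as_matrix()
        return np.concatenate([proj(c,M@pts[i]+[p[0],p[1],fz])-uv for c,i,uv in obs])
    s=least_squares(f,p0,x_scale=[1,1,1],loss='soft_l1'); return s.x,np.abs(s.fun).round(1)
def goto(p,yaw=None,tilt=None):
    """print shift and rotvec in the tool frame to bring TCP to p, pointing down with given jaw angle"""
    st=r.sense(); A=rot(st['tcp_rot'])
    d=A.T@(np.array(p,float)-st['tool_pos'])/1000
    w=np.zeros(3)
    if yaw is not None:
        B=[rot([180,0,yaw+90+k]) for k in (0,180)] if tilt is None else [tilt]
        q1=st['joint_pos'][0]
        ws=[R.from_matrix(A.T@b).as_rotvec() for b in B]
        w=min(ws,key=np.linalg.norm)
        print('alts',[np.round(x,3) for x in ws], 'q6',st['joint_pos'][5])
    print('d',d.round(4),'w',w.round(3)); return d,w
def st():
    s=r.sense(); print(s['time'],s['tool_pos'].round(1),s['tcp_rot'].round(1),'F',s['ft_force'].round(1),'gap',round(s['finger_gap'],1),'q',s['joint_pos'].round(0))
E
python3 - <<'E'
from h import *
np.set_printoptions(precision=1,suppress=True)
T=load('top0');S=load('scene0')
P=[]
for sx,sy in [(1,1),(1,-1),(-1,-1),(-1,1)]: P.append([sx*116.5,sy*78.5,40])
P+= [[38,0,40],[-38,0,40]]
P=np.array(P,float)
o=[(T,0,(426.7,183)),(T,1,(485,187)),(T,2,(479.5,268.7)),(T,3,(422,265)),(T,4,(453.2,213)),(T,5,(451.8,239)),
(S,2,(185,181.5)),(S,3,(229.2,179.2)),(S,0,(226.3,238.2)),(S,1,(177,240))]
print('crate',fit(P,o,[505,-340,-3]))
a=np.radians(20);ca,sa=np.cos(a),np.sin(a)
F=lambda x,y,z:[x*ca-z*sa,y,45+x*sa+z*ca]
P=np.array([F(62,50,0),F(62,-50,0),F(-62,-50,10),F(-62,50,10),F(-56,-50,10),F(-56,50,10)])
o=[(T,0,(364,156.5)),(T,1,(399.3,155)),(T,2,(399,198.5)),(T,3,(364.5,200.5)),(S,2,(170+326/4,110+448/4)),(S,3,(170+445/4,110+433/4)),(S,0,(170+463/4,110+552/4)),(S,1,(170+338/4,110+563/4))]
print('rest',fit(P,o,[635,-133,3]))
P=np.array([[50,30,22],[50,-30,22],[-50,-30,22],[-50,30,22]])
o=[(T,0,(322,232)),(T,1,(342,238)),(T,2,(333,271)),(T,3,(312.5,266)),(S,2,(302,168.2)),(S,3,(318.2,170)),(S,0,(313.7,192)),(S,1,(298,190.5))]
print('slab',fit(P,o,[425,15,-15]))
P=np.array([[0,80,250],[0,-80,250],[-108,-70,256],[-108,70,256]])
o=[(T,1,(133.5,233)),(T,0,(201.5,251)),(T,2,(151.5,189)),(T,3,(209,205)),(S,1,(458,133.5)),(S,0,(403.2,129.2)),(S,2,(455,160.7)),(S,3,(406,156))]
print('stand',fit(P,o,[465,397,165]))
P=np.array([[0,47,150],[0,-47,150]])
print('far',fit(P,[(T,0,(279.5,158.5)),(T,1,(310.5,178)),(S,0,(359.5,215.7)),(S,1,(330.7,206.2))],[650,106,-31]))
print('near',fit(P,[(T,0,(259,228)),(T,1,(290.5,247.5)),(S,0,(364,167)),(S,1,(337.5,158.7))],[472,156,-31]))
E
```

```text
crate (array([ 505.2, -339.1,   -3.1]), array([1. , 0.2, 2.5, 0.6, 1. , 0.3, 1.3, 0.2, 0.5, 0.9, 0.5, 0.2, 0.2,
       0.9, 0.9, 1.7, 0.1, 2.2, 0.3, 0.5]))
rest (array([ 640.3, -133.7,    3.1]), array([0.3, 0.2, 0.1, 0.2, 0.2, 0.4, 0.1, 1. , 0.1, 0.2, 0.5, 1. , 0.1,
       3.3, 1.3, 0.4]))
slab (array([426.1,  16.7, -15. ]), array([0. , 0.2, 0.1, 0.6, 0.3, 0.2, 0. , 0.5, 0.3, 0.5, 0.1, 0.7, 0.6,
       0.1, 0.7, 0.4]))
stand (array([464.4, 396.4, 165.1]), array([1.8, 0.6, 0.3, 0.2, 0.2, 0. , 0.4, 0.1, 1.2, 0.1, 0.5, 0.2, 1.4,
       1.3, 1.2, 1.2]))
far (array([650.9, 106.6, -30.8]), array([0.3, 0.3, 0.1, 0.3, 0.7, 0.4, 0.1, 0.6]))
near (array([471.2, 156. , -30.9]), array([0.5, 0.1, 0.1, 0.4, 0.7, 0.3, 0. , 0.8]))
```

```bash
python3 - <<'E'
from h import *
goto([484,177.5,320],-30.9)
goto([263,539,320])
E
```

```text
alts [array([-1.000e-03,  1.000e-03,  1.655e+00]), array([-1.000e-03, -1.000e-03, -1.486e+00])] q6 -4.893210895888964
d [-0.3569 -0.2276 -0.0893] w [-1.000e-03 -1.000e-03 -1.486e+00]
d [ 0.0004  0.     -0.0895] w [0. 0. 0.]
```

Request:
{"op": "jog_arm", "data": {"targets": [[0,0,-0.042,0,0,0.12,0],[0,0,-0.084,0,0,0.24,0],[-0.035,-0.022,-0.09,0,0,0.36,0],[-0.07,-0.045,-0.09,0,0,0.48,0],[-0.1,-0.065,-0.09,0,0,0.6,0]]}}

```text
time: 0.57
tool_pos: [325.6, 435.9, 322.6]
tcp_rot: [179.9, -0.0, 119.3]
ft_force: [0.5, 0.1, -0.2]
finger_gap: 85.3
```

```bash
python3 - <<'E'
from h import *
st();goto([484,177.5,320],-30.9)
E
```

```text
0.5667 [325.6 435.9 322.6] [179.9  -0.  119.3] F [ 0.5  0.1 -0.2] gap 85.3 q [48. -2. 86. -0. 96. 19.]
alts [array([ 2.000e-03, -1.000e-03,  1.051e+00]), array([ 2.000e-03,  2.000e-03, -2.091e+00])] q6 18.543786574627852
d [-0.3028  0.0116  0.0026] w [ 2.000e-03 -1.000e-03  1.051e+00]
```

Request:
{"op": "jog_arm", "data": {"targets": [[-0.04,0,0.0,0,0,0.12,0],[-0.08,0.002,0.0,0,0,0.24,0],[-0.12,0.004,0.0,0,0,0.36,0],[-0.16,0.006,0.0,0,0,0.48,0],[-0.2,0.008,0.0,0,0,0.6,0]]}}

```text
time: 0.98
tool_pos: [430.9, 264.9, 321.2]
tcp_rot: [-180.0, 0.0, 84.9]
ft_force: [0.6, -0.5, 0.0]
finger_gap: 85.4
```

```bash
python3 - <<'E'
from h import *
st();goto([484,177.5,175],-30.9)
E
```

```text
0.9833 [430.9 264.9 321.2] [-180.     0.    84.9] F [ 0.6 -0.5  0. ] gap 85.4 q [26. -8. 92. -0. 97. 31.]
alts [array([-0.  ,  0.  ,  0.45]), array([-0.   , -0.   , -2.692])] q6 30.902591136716204
d [-0.0823  0.0607  0.1462] w [-0.    0.    0.45]
```

Request:
{"op": "jog_arm", "data": {"targets": [[-0.03,0.022,0.01,0,0,0.12,0],[-0.06,0.045,0.03,0,0,0.24,0],[-0.082,0.061,0.06,0,0,0.36,0],[-0.082,0.061,0.1,0,0,0.45,0],[-0.082,0.061,0.14,0,0,0.45,0]]}}

```text
time: 1.4
tool_pos: [485.7, 178.1, 180.5]
tcp_rot: [179.9, -0.1, 58.9]
ft_force: [-0.3, 0.6, -0.7]
finger_gap: 85.5
```

```bash
python3 - <<'E'
from h import *
st();goto([484,177.5,126],-30.9); snap('wrist','w1');snap('scene','s1');crop('s1',280,90,190,140,4,'s1c')
E
```

```text
1.4 [485.7 178.1 180.5] [ 1.799e+02 -1.000e-01  5.890e+01] F [-0.3  0.6 -0.7] gap 85.5 q [ 14.  -4. 102.  -0.  82.  46.]
alts [array([ 0.002, -0.001, -0.004]), array([-2.000e-03, -3.000e-03,  3.137e+00])] q6 45.60688190486387
d [-0.0014 -0.0012  0.0545] w [ 0.002 -0.001 -0.004]
```

View pics/w1.png

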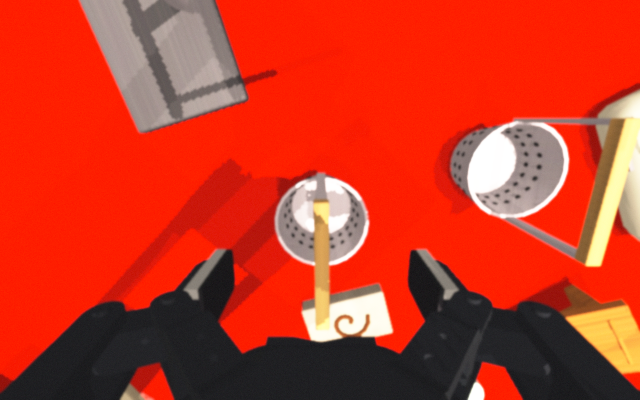

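View pics/s1c.png

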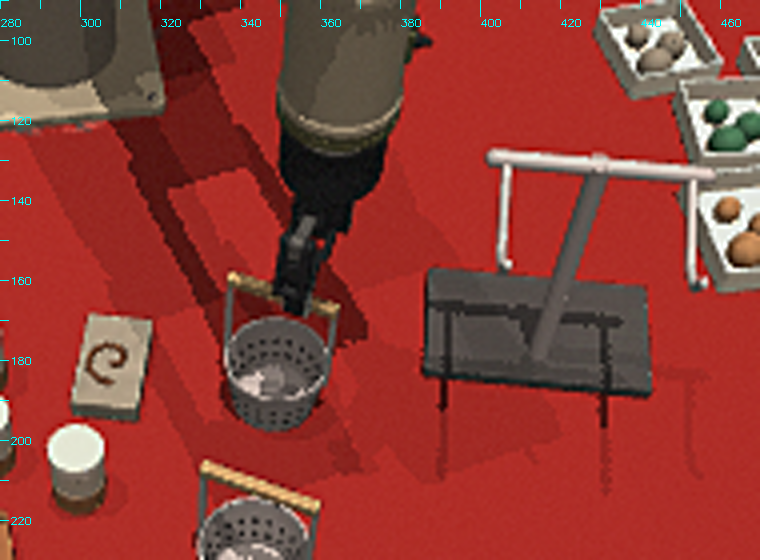

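The bar at (321,265) in the wrist view is midway between the fingers, so I'll lower and grip.

Request:
{"op": "jog_arm", "data": {"targets": [[0,0,0.03,0,0,0,0],[-0.001,-0.001,0.05,0,0,0,0],[-0.001,-0.001,0.053,0,0,0,0.3],[-0.001,-0.001,0.053,0,0,0,1],[-0.001,-0.001,0.053,0,0,0,1]], "newtons": 60}}

```text
time: 1.92
tool_pos: [484.2, 180.1, 130.9]
tcp_rot: [179.9, -0.1, 59.5]
ft_force: [-0.8, -0.6, 1.7]
finger_gap: 51.4
```

Request:
{"op": "jog_arm", "data": {"targets": [[0,0,0,0,0,0,1],[0,0,0,0,0,0,1],[0,0,0,0,0,0,1],[0,0,0,0,0,0,1],[0,0,0,0,0,0,1]]}}

```text
time: 2.33
tool_pos: [484.3, 179.7, 129.8]
tcp_rot: [179.9, -0.1, 59.4]
ft_force: [2.2, 0.1, 6.7]
finger_gap: 8.8
```

```bash
python3 - <<'E'
from h import *
st()
E
```

```text
2.3333 [484.3 179.7 129.8] [ 1.799e+02 -1.000e-01  5.940e+01] F [2.2 0.1 6.7] gap 8.8 q [ 15.  -1. 105.  -0.  76.  45.]
```

Request:
{"op": "jog_arm", "data": {"targets": [[0,0,-0.02,0,0,0,1],[0,0,-0.055,0,0,0,1],[0,0,-0.09,0,0,0,1],[0,0,-0.125,0,0,0,1],[0,0,-0.155,0,0,0,1]]}}

```text
time: 2.75
tool_pos: [482.7, 179.5, 285.3]
tcp_rot: [180.0, -0.0, 59.4]
ft_force: [0.9, -0.2, -1.5]
finger_gap: 8.4
```

```bash
python3 - <<'E'
from h import *
st();goto([660,270,287],-14.9); goto([640,445,287],-14.9)
snap('wrist','w2')
E
```

```text
2.75 [482.7 179.5 285.3] [180.   -0.   59.4] F [ 0.9 -0.2 -1.5] gap 8.4 q [15. -7. 94.  0. 93. 45.]
alts [array([ 0.   , -0.   , -0.274]), array([-0.   , -0.   ,  2.868])] q6 45.28094751420014
d [ 0.1682  0.1066 -0.0016] w [ 0.    -0.    -0.274]
alts [array([ 0.   , -0.   , -0.274]), array([-0.   , -0.   ,  2.868])] q6 45.28094751420014
d [ 3.086e-01  3.000e-04 -1.600e-03] w [ 0.    -0.    -0.274]
```

View pics/w2.png

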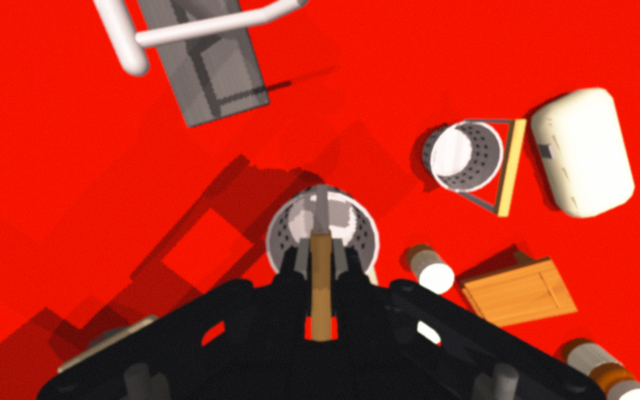

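Request:
{"op": "jog_arm", "data": {"targets": [[0.033,0.021,0,0,0,-0.05,1],[0.067,0.042,0,0,0,-0.1,1],[0.1,0.064,0,0,0,-0.16,1],[0.135,0.085,0,0,0,-0.22,1],[0.168,0.107,0,0,0,-0.274,1]]}}

```text
time: 3.22
tool_pos: [661.6, 270.7, 282.0]
tcp_rot: [-179.9, 0.0, 75.3]
ft_force: [1.0, -0.2, -1.0]
finger_gap: 8.7
```

```bash
python3 - <<'E'
from h import *
st();goto([640,445,287],-14.9)
E
```

```text
3.2167 [661.6 270.7 282. ] [-179.9    0.    75.3] F [ 1.  -0.2 -1. ] gap 8.7 q [18. 25. 59.  0. 96. 33.]
alts [array([-0.001,  0.   ,  0.003]), array([-1.000e-03, -2.000e-03, -3.138e+00])] q6 32.849378575906854
d [ 0.1631 -0.0652 -0.005 ] w [-0.001  0.     0.003]
```

Request:
{"op": "jog_arm", "data": {"targets": [[0.038,-0.015,-0.001,0,0,0,1],[0.076,-0.03,-0.003,0,0,0,1],[0.114,-0.045,-0.005,0,0,0,1],[0.15,-0.06,-0.005,0,0,0,1],[0.167,-0.068,-0.005,0,0,0,1]]}}

```text
time: 3.63
tool_pos: [635.5, 453.5, 286.2]
tcp_rot: [-179.8, 0.0, 75.3]
ft_force: [-0.8, 0.4, -1.7]
finger_gap: 9.0
```

```bash
python3 - <<'E'
from h import *
st();goto([561.8,470.8,280],-14.9)
snap('wrist','w3');snap('scene','s3');crop('s3',330,60,190,140,4,'s3c');snap('top','t3');crop('t3',110,120,190,140,4,'t3c')
E
```

```text
3.6333 [635.5 453.5 286.2] [-179.8    0.    75.3] F [-0.8  0.4 -1.7] gap 9.0 q [ 32.  37.  42.   0. 101.  46.]
alts [array([-0.003,  0.   ,  0.004]), array([-0.   , -0.005, -3.138])] q6 46.40755144717134
d [-0.0019 -0.0757  0.0064] w [-0.003  0.     0.004]
```

View pics/w3.png

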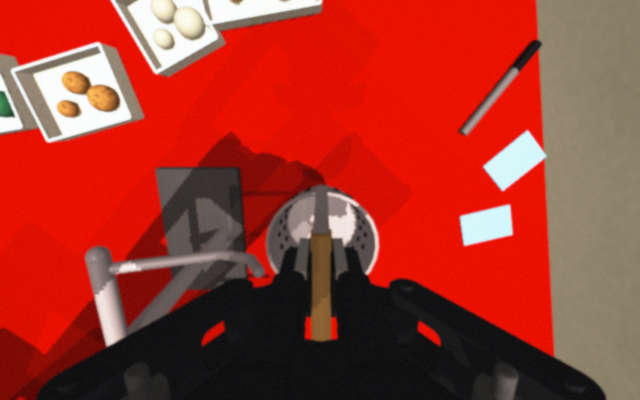

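View pics/s3c.png

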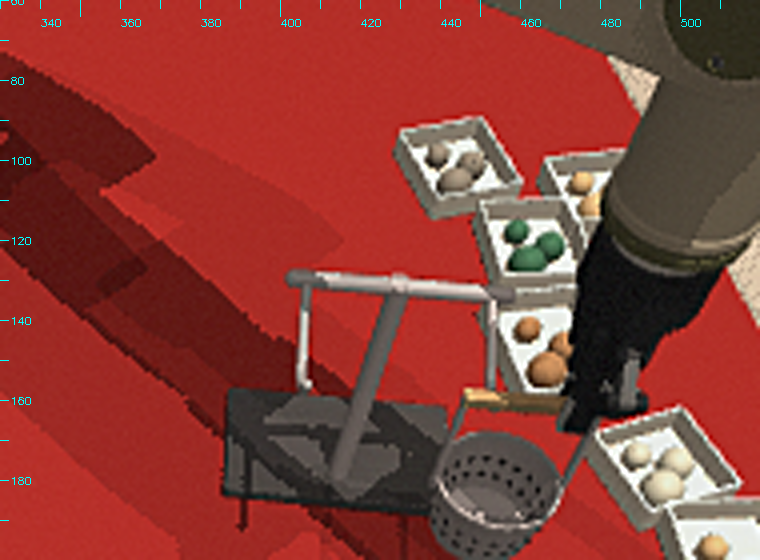

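View pics/t3c.png

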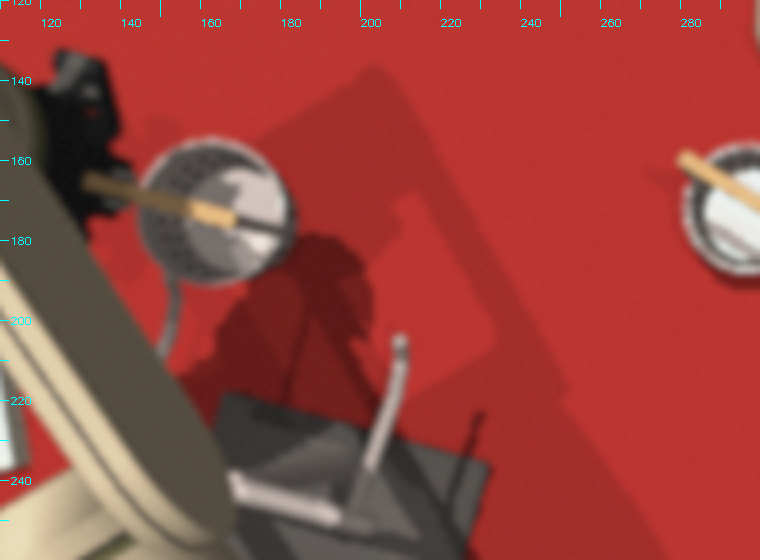

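Request:
{"op": "jog_arm", "data": {"targets": [[0,0,0.01,0,0,0,1],[-0.001,-0.02,0.012,0,0,0,1],[-0.001,-0.04,0.012,0,0,0,1],[-0.002,-0.06,0.012,0,0,0,1],[-0.002,-0.075,0.012,0,0,0,1]]}}

```text
time: 4.2
tool_pos: [564.0, 464.2, 275.1]
tcp_rot: [-179.9, 0.1, 75.0]
ft_force: [0.5, -0.4, -1.8]
finger_gap: 8.3
```

```bash
python3 - <<'E'
from h import *
st();goto([561.8,470.8,222],-14.9)
snap('wrist','w4');snap('scene','s4');crop('s4',330,60,190,140,4,'s4c');snap('top','t4');crop('t4',110,120,190,140,4,'t4c')
E
```

```text
4.2 [564.  464.2 275.1] [-1.799e+02  1.000e-01  7.500e+01] F [ 0.5 -0.4 -1.8] gap 8.3 q [35. 28. 56.  0. 96. 50.]
alts [array([-0.001,  0.001, -0.002]), array([2.00e-03, 2.00e-03, 3.14e+00])] q6 50.44174224888575
d [ 0.0058 -0.0038  0.0531] w [-0.001  0.001 -0.002]
```

View pics/w4.png

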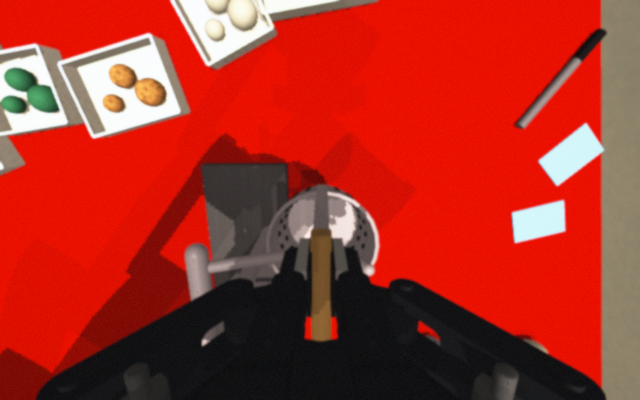

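View pics/s4c.png

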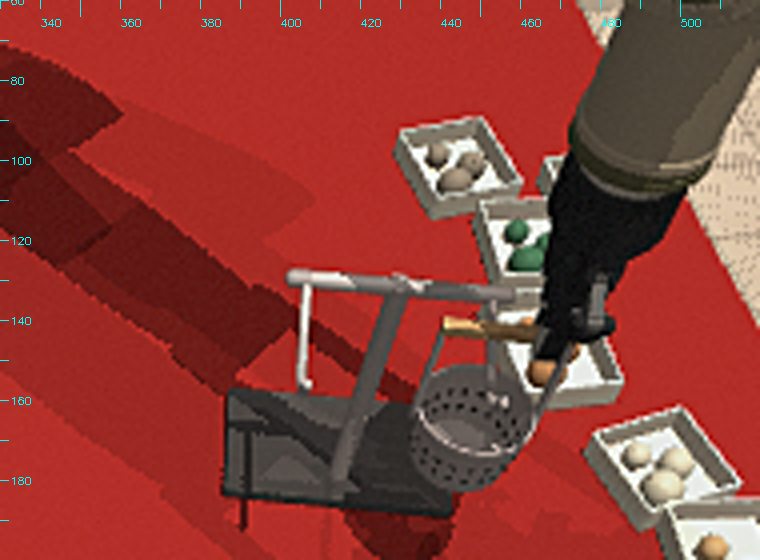

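View pics/t4c.png

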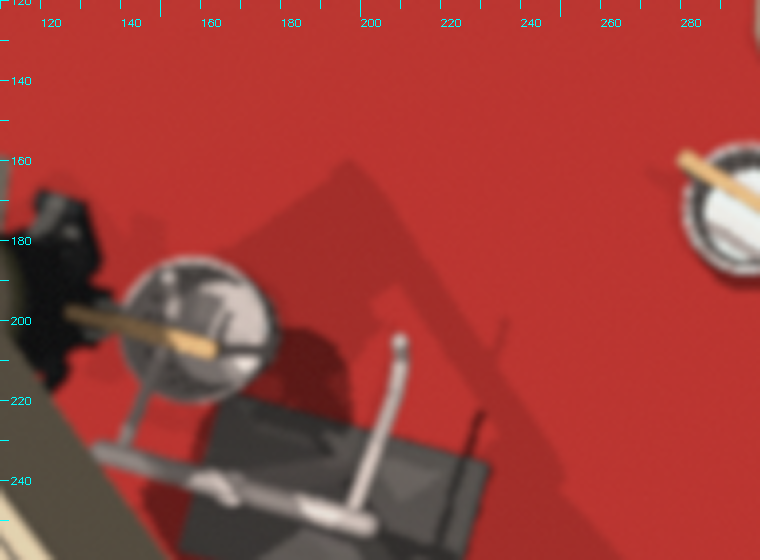

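```bash
python3 - <<'E'
from h import *
T=load('t4')
a=ray(T,(126,197.5),295);b=ray(T,(163.5,208),295);print(a,b,(a+b)/2,np.linalg.norm(a-b))
S=load('s4'); print(ray(S,(330+443/4,60+324/4),295), proj(S,[554.9,444.7,230]),proj(T,[554.9,444.7,230]))
E
```

```text
[564.76452584 478.64591129 295.        ] [542.23556861 394.16993626 295.        ] [553.50004722 436.40792378 295.        ] 87.42850949014125
[545.24677818 392.68752449 295.        ] [453.08069486 156.43717556] [151.8366706  202.83489245]
```

Request:
{"op": "jog_arm", "data": {"targets": [[0.006,-0.002,0.005,0,0,0,1],[0.006,-0.002,0.02,0,0,0,1],[0.006,-0.002,0.033,0,0,0,1],[0.006,-0.002,0.042,0,0,0,1],[0.006,-0.002,0.048,0,0,0,1]]}}

```text
time: 4.77
tool_pos: [564.3, 471.1, 225.0]
tcp_rot: [-179.9, 0.2, 75.0]
ft_force: [-0.3, -0.3, -2.3]
finger_gap: 8.5
```

```bash
python3 - <<'E'
from h import *
st();goto([561.8,470.8,222],-14.9)
snap('scene','s5');crop('s5',330,60,190,140,4,'s5c');
E
```

```text
4.7667 [564.3 471.1 225. ] [-179.9    0.2   75. ] F [-0.3 -0.3 -2.3] gap 8.5 q [36. 29. 60. -0. 91. 51.]
alts [array([-0.002,  0.003, -0.001]), array([0.005, 0.004, 3.141])] q6 50.81877857180457
d [-0.0009 -0.0023  0.003 ] w [-0.002  0.003 -0.001]
```

View pics/s5c.png

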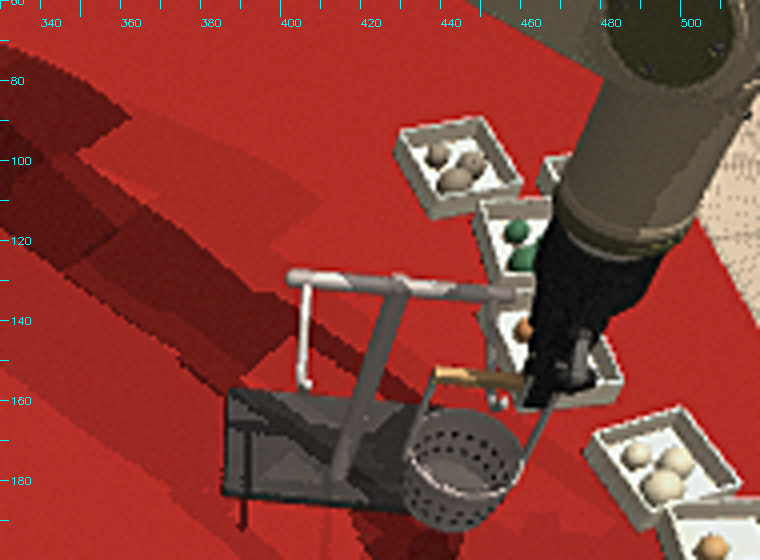

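Request:
{"op": "jog_arm", "data": {"targets": [[0,-0.002,0.002,0,0,0,1],[0,-0.002,0.004,0,0,0,1],[0,-0.002,0.0055,0,0,0,1],[0,-0.002,0.0055,0,0,0,1]]}}

```text
time: 5.15
tool_pos: [562.7, 472.9, 223.3]
tcp_rot: [180.0, -0.0, 75.1]
ft_force: [0.0, 0.6, -2.2]
finger_gap: 8.7
```

Request:
{"op": "jog_arm", "data": {"targets": [[0,0,0.0015,0,0,0,1],[0,0,0.003,0,0,0,1],[0,0,0.003,0,0,0,1]]}}

```text
time: 5.4
tool_pos: [562.9, 472.9, 220.7]
tcp_rot: [179.9, -0.1, 75.1]
ft_force: [-0.4, 0.3, 1.6]
finger_gap: 8.4
```

Request:
{"op": "jog_arm", "data": {"targets": [[0,0,0,0,0,0,0.8],[0,0,0,0,0,0,0.7],[0,0,0,0,0,0,0.6],[0,0,0,0,0,0,0.55],[0,0,0,0,0,0,0.55]]}}

```text
time: 5.82
tool_pos: [562.5, 472.7, 219.8]
tcp_rot: [-180.0, 0.0, 75.1]
ft_force: [-0.6, -0.6, -0.3]
finger_gap: 38.5
```

```bash
python3 - <<'E'
from h import *
st()
snap('scene','s6');crop('s6',330,60,190,140,4,'s6c');
E
```

```text
5.8167 [562.5 472.7 219.8] [-180.     0.    75.1] F [-0.6 -0.6 -0.3] gap 38.5 q [36. 29. 60.  0. 91. 51.]
```

View pics/s6c.png

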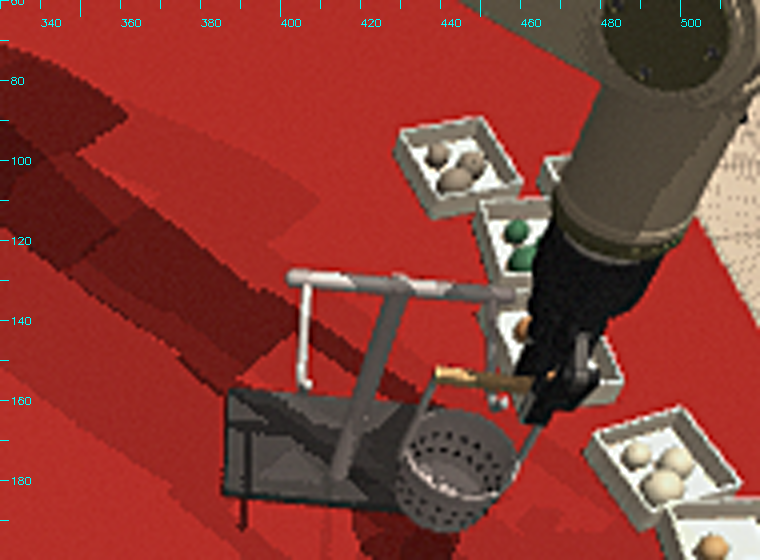

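Request:
{"op": "jog_arm", "data": {"targets": [[0,0,-0.01,0,0,0,0.5],[0,0,-0.03,0,0,0,0.4],[0,0,-0.06,0,0,0,0.3],[0,0,-0.09,0,0,0,0],[0,0,-0.1,0,0,0,0]]}}

```text
time: 6.28
tool_pos: [563.5, 473.5, 327.1]
tcp_rot: [179.7, -0.4, 75.1]
ft_force: [-0.2, 0.2, 2.3]
finger_gap: 81.6
```

```bash
python3 - <<'E'
from h import *
st(); goto([650,300,310],-30.9);goto([637,83.4,185],-30.9)
snap('scene','s7');crop('s7',330,60,190,140,4,'s7c');
E
```

```text
6.2833 [563.5 473.5 327.1] [179.7  -0.4  75.1] F [-0.2  0.2  2.3] gap 81.6 q [ 36.  29.  50.  -0. 101.  51.]
alts [array([ 0.004, -0.007,  0.279]), array([ 0.01 ,  0.006, -2.862])] q6 50.94323716553922
d [-0.1455  0.1281  0.0168] w [ 0.004 -0.007  0.279]
alts [array([ 0.004, -0.007,  0.279]), array([ 0.01 ,  0.006, -2.862])] q6 50.94323716553922
d [-0.3589  0.1706  0.1407] w [ 0.004 -0.007  0.279]
```

View pics/s7c.png

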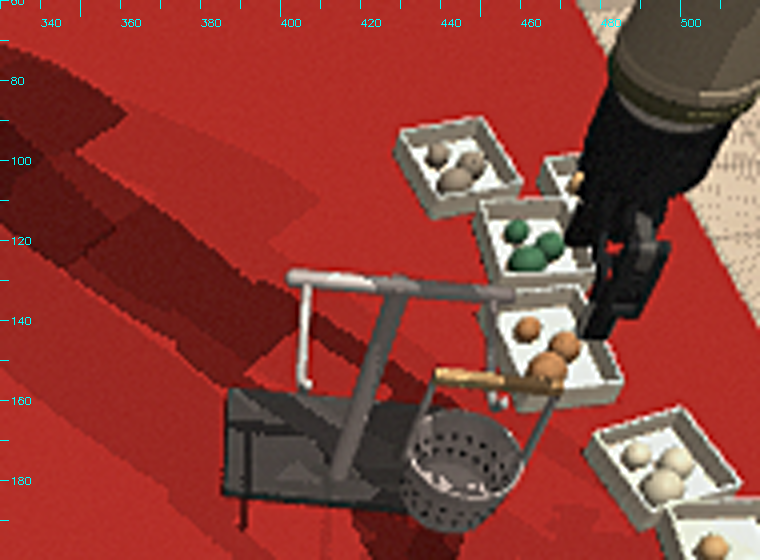

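The first basket hangs from its hook, with the bar from (437,153) to (469,156). Now the far basket.

Request:
{"op": "jog_arm", "data": {"targets": [[-0.03,0.027,0.0,0,0,0.06,0],[-0.06,0.053,0.0,0,0,0.12,0],[-0.09,0.08,0.0,0,0,0.18,0],[-0.12,0.1,0.0,0,0,0.24,0],[-0.155,0.122,0.01,0,0,0.279,0]]}}

```text
time: 6.75
tool_pos: [641.2, 291.4, 311.4]
tcp_rot: [179.9, -0.1, 59.0]
ft_force: [1.3, -0.2, 0.1]
finger_gap: 85.4
```

```bash
python3 - <<'E'
from h import *
st(); goto([637,83.4,185],-30.9)
E
```

```text
6.75 [641.2 291.4 311.4] [ 1.799e+02 -1.000e-01  5.900e+01] F [ 1.3 -0.2  0.1] gap 85.4 q [20. 23. 59.  0. 98. 51.]
alts [array([ 0.001, -0.002, -0.002]), array([-3.000e-03, -2.000e-03,  3.139e+00])] q6 51.301961621226184
d [-0.1807  0.1035  0.1261] w [ 0.001 -0.002 -0.002]
```

Request:
{"op": "jog_arm", "data": {"targets": [[-0.035,0.02,0.01,0,0,0,0],[-0.07,0.04,0.02,0,0,0,0],[-0.105,0.06,0.03,0,0,0,0],[-0.14,0.08,0.05,0,0,0,0],[-0.17,0.097,0.07,0,0,0,0]]}}

```text
time: 7.17
tool_pos: [636.4, 95.9, 240.9]
tcp_rot: [179.9, -0.1, 59.1]
ft_force: [-0.0, 0.4, -0.2]
finger_gap: 85.5
```

```bash
python3 - <<'E'
from h import *
st(); goto([637,83.4,128],-30.9); snap('wrist','w8'); snap('top','t8'); crop('t8',250,140,160,130,5,'t8c')
E
```

```text
7.1667 [636.4  95.9 240.9] [ 1.799e+02 -1.000e-01  5.910e+01] F [-0.   0.4 -0.2] gap 85.5 q [ 4. 14. 77. -0. 89. 35.]
alts [array([ 0.002, -0.001, -0.   ]), array([-2.000e-03, -3.000e-03,  3.141e+00])] q6 34.91578263169885
d [-0.0105  0.0067  0.1129] w [ 0.002 -0.001 -0.   ]
```

View pics/w8.png

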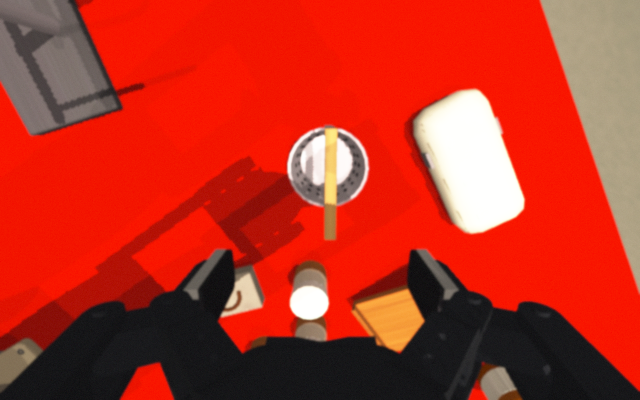

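View pics/t8c.png

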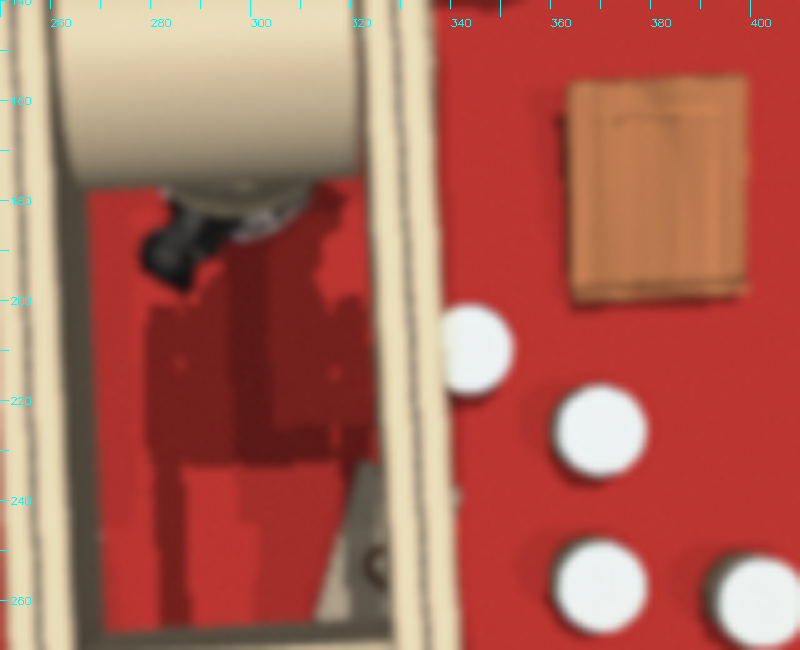

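Request:
{"op": "jog_arm", "data": {"targets": [[-0.005,0.004,0.03,0,0,0,0],[-0.0105,0.007,0.065,0,0,0,0],[-0.0105,0.007,0.1,0,0,0,0],[-0.0105,0.007,0.111,0,0,0,0.2],[-0.0105,0.007,0.113,0,0,0,0.6]]}}

```text
time: 7.68
tool_pos: [633.9, 85.7, 123.3]
tcp_rot: [-179.6, 0.2, 59.1]
ft_force: [0.1, -0.6, 0.2]
finger_gap: 63.8
```

Request:
{"op": "jog_arm", "data": {"targets": [[0,0,0,0,0,0,1],[0,0,0,0,0,0,1],[0,0,0,0,0,0,1],[0,0,0,0,0,0,1],[0,0,0,0,0,0,1]], "newtons": 60}}

```text
time: 8.1
tool_pos: [638.7, 85.5, 130.5]
tcp_rot: [179.8, -0.1, 59.1]
ft_force: [2.2, -1.4, 6.6]
finger_gap: 8.8
```

```bash
python3 - <<'E'
from h import *
st(); snap('scene','s9'); crop('s9',280,130,150,130,5,'s9c')
E
```

```text
8.1 [638.7  85.5 130.5] [ 1.798e+02 -1.000e-01  5.910e+01] F [ 2.2 -1.4  6.6] gap 8.8 q [ 3. 18. 84. -0. 78. 34.]
```

View pics/s9c.png

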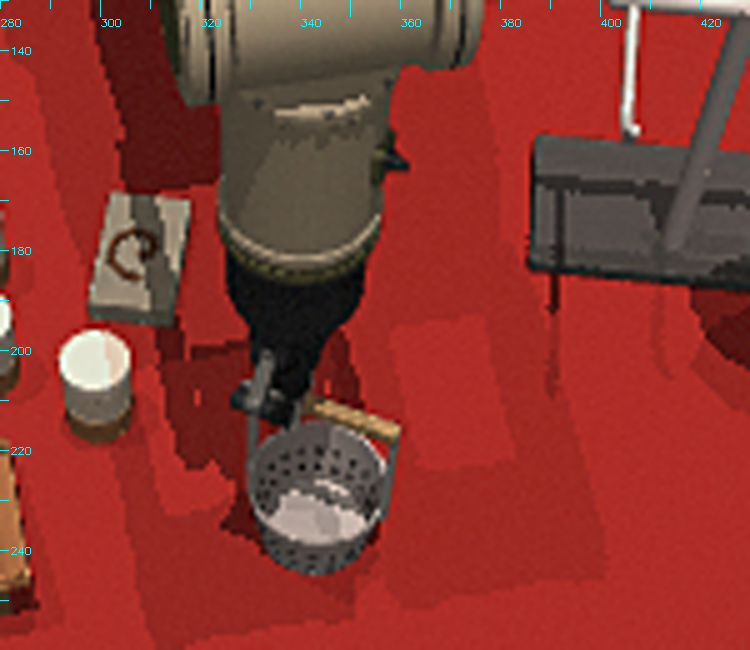

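Request:
{"op": "jog_arm", "data": {"targets": [[0,0,-0.02,0,0,0,1],[0,0,-0.055,0,0,0,1],[0,0,-0.09,0,0,0,1],[0,0,-0.125,0,0,0,1],[0,0,-0.148,0,0,0,1]]}}

```text
time: 8.57
tool_pos: [637.8, 85.5, 280.6]
tcp_rot: [179.8, -0.2, 59.1]
ft_force: [0.7, 0.2, 0.1]
finger_gap: 8.4
```

```bash
python3 - <<'E'
from h import *
st();goto([592,265,276],-14.9)
E
```

```text
8.5667 [637.8  85.5 280.6] [179.8  -0.2  59.1] F [0.7 0.2 0.1] gap 8.4 q [ 3. 13. 74.  0. 93. 34.]
alts [array([ 0.004, -0.002, -0.279]), array([-0.003, -0.006,  2.863])] q6 33.94896632183279
d [ 0.1305 -0.1314  0.0045] w [ 0.004 -0.002 -0.279]
```

Request:
{"op": "jog_arm", "data": {"targets": [[0.028,-0.026,0,0,0,-0.05,1],[0.056,-0.052,0,0,0,-0.11,1],[0.084,-0.078,0.001,0,0,-0.17,1],[0.11,-0.105,0.003,0,0,-0.23,1],[0.13,-0.131,0.004,0,0,-0.279,1]]}}

```text
time: 8.98
tool_pos: [590.5, 266.5, 271.8]
tcp_rot: [-180.0, -0.0, 75.3]
ft_force: [0.4, 0.6, -0.4]
finger_gap: 8.4
```

```bash
python3 - <<'E'
from h import *
st();goto([512.6,285.8,276],-14.9)
snap('scene','s10');crop('s10',330,60,190,140,4,'s10c');snap('top','t10');crop('t10',110,120,190,140,4,'t10c')
E
```

```text
8.9833 [590.5 266.5 271.8] [-180.    -0.    75.3] F [ 0.4  0.6 -0.4] gap 8.4 q [20. 14. 74.  0. 92. 34.]
alts [array([-0.   , -0.001,  0.004]), array([ 1.000e-03, -0.000e+00, -3.138e+00])] q6 34.433986224929335
d [-0.0011 -0.0803 -0.0041] w [-0.    -0.001  0.004]
```

View pics/s10c.png

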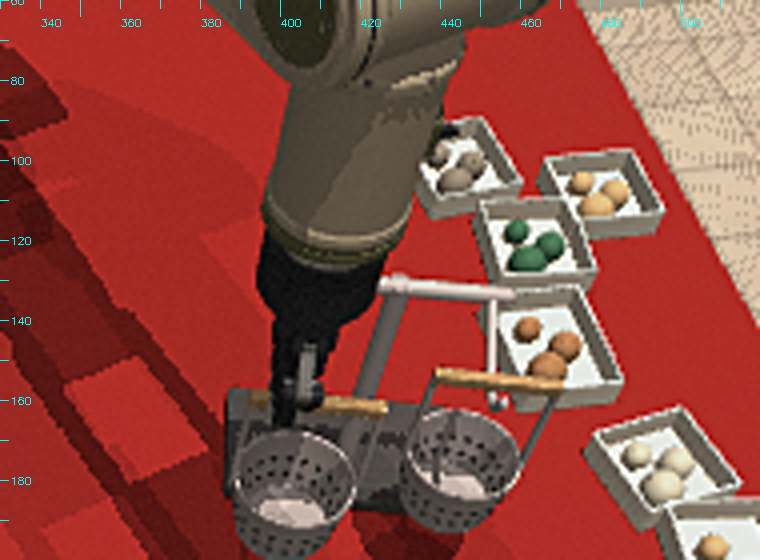

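View pics/t10c.png

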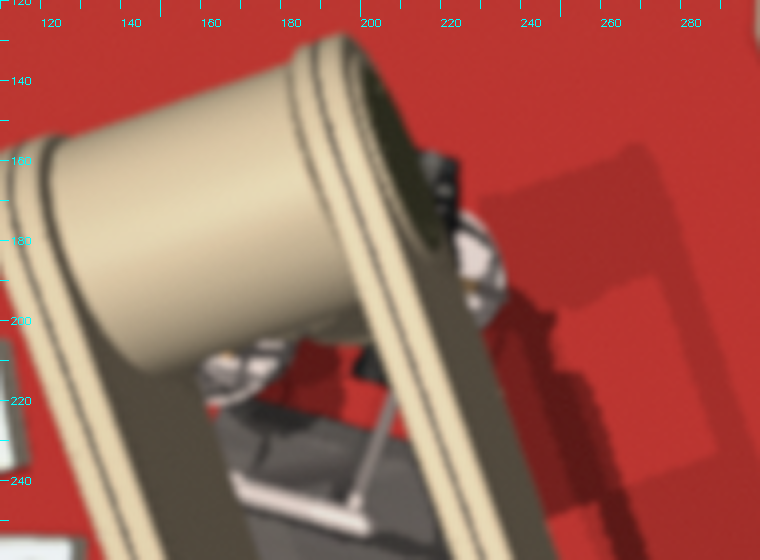

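Request:
{"op": "jog_arm", "data": {"targets": [[0,-0.016,-0.003,0,0,0,1],[0,-0.034,-0.003,0,0,0,1],[0,-0.052,-0.003,0,0,0,1],[-0.001,-0.07,-0.003,0,0,0,1],[-0.001,-0.08,-0.003,0,0,0,1]]}}

```text
time: 9.5
tool_pos: [512.4, 283.8, 275.2]
tcp_rot: [-180.0, -0.0, 75.1]
ft_force: [0.8, -0.3, -0.6]
finger_gap: 8.6
```

```bash
python3 - <<'E'
from h import *
st();goto([512.6,285.8,221],-14.9)
snap('scene','s11');crop('s11',330,60,190,140,4,'s11c')
E
```

```text
9.5 [512.4 283.8 275.2] [-180.    -0.    75.1] F [ 0.8 -0.3 -0.6] gap 8.6 q [24.  4. 84.  0. 92. 39.]
alts [array([-0., -0.,  0.]), array([ 0.   , -0.   , -3.142])] q6 38.86362161658566
d [ 0.0019 -0.0003  0.0542] w [-0. -0.  0.]
```

View pics/s11c.png

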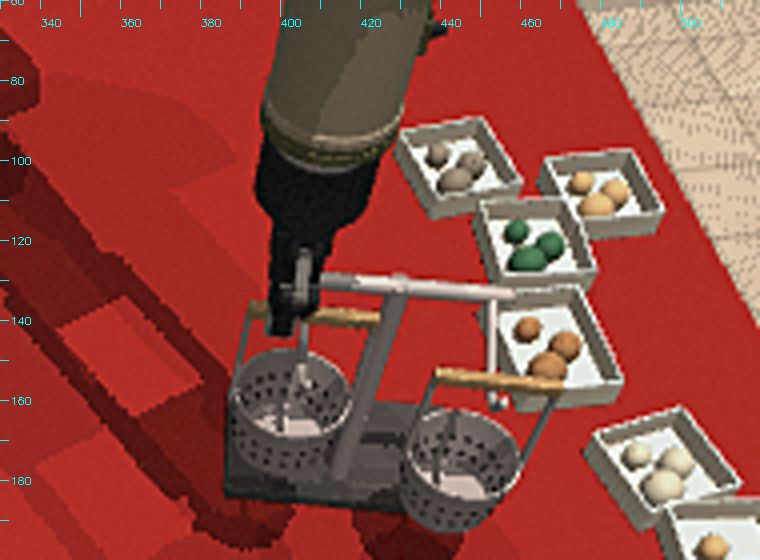

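```bash
python3 - <<'E'
from h import *
S=load('s11');a=ray(S,(392.5,137),293);b=ray(S,(425.3,140),293);print(a,b,(a+b)/2)
# hung basket bar ends, z=240 top
a=ray(S,(330+435/4,60+374/4),240);b=ray(S,(330+562/4,60+386/4),240);print(a,b,(a+b)/2,np.linalg.norm(a-b))
E
```

```text
[509.39992299 261.56540048 293.        ] [533.73571389 351.40050984 293.        ] [521.56781844 306.48295516 293.        ]
[545.85339573 400.97750322 240.        ] [569.91616492 489.64150995 240.        ] [557.88478033 445.30950658 240.        ] 91.87123027196711
```

Request:
{"op": "jog_arm", "data": {"targets": [[0.002,-0.001,0.008,0,0,0,1],[0.002,-0.001,0.022,0,0,0,1],[0.002,-0.001,0.036,0,0,0,1],[0.002,-0.001,0.047,0,0,0,1],[0.002,-0.001,0.051,0,0,0,1]]}}

```text
time: 9.97
tool_pos: [513.1, 285.1, 221.1]
tcp_rot: [-179.9, 0.1, 75.1]
ft_force: [-3.1, -3.2, 11.2]
finger_gap: 8.5
```

Request:
{"op": "jog_arm", "data": {"targets": [[0,0,0.0015,0,0,0,1],[0,0,0.003,0,0,0,1],[0,0,0.003,0,0,0,1]]}}

```text
time: 10.22
tool_pos: [513.8, 285.8, 221.5]
tcp_rot: [180.0, -0.0, 75.1]
ft_force: [-1.6, -1.2, 2.8]
finger_gap: 8.6
```

Contact made, so I'll release.

Request:
{"op": "jog_arm", "data": {"targets": [[0,0,0,0,0,0,0.8],[0,0,0,0,0,0,0.7],[0,0,0,0,0,0,0.6],[0,0,0,0,0,0,0.55],[0,0,0,0,0,0,0.55]]}}

```text
time: 10.63
tool_pos: [513.3, 286.0, 220.7]
tcp_rot: [180.0, -0.0, 75.1]
ft_force: [0.6, -0.2, -0.0]
finger_gap: 39.0
```

Request:
{"op": "jog_arm", "data": {"targets": [[0,0,-0.01,0,0,0,0.5],[0,0,-0.03,0,0,0,0.4],[0,0,-0.06,0,0,0,0.3],[0,0,-0.09,0,0,0,0],[0,0,-0.1,0,0,0,0]]}}

```text
time: 11.05
tool_pos: [514.5, 286.6, 327.1]
tcp_rot: [179.7, -0.3, 75.1]
ft_force: [0.7, -0.1, 0.9]
finger_gap: 81.4
```

```bash
python3 - <<'E'
from h import *
st()
snap('scene','s12');crop('s12',330,60,190,140,4,'s12c')
crop('s12',170,110,200,150,4,'s12b')
E
```

```text
11.05 [514.5 286.6 327.1] [179.7  -0.3  75.1] F [ 0.7 -0.1  0.9] gap 81.4 q [24.  4. 79. -0. 97. 39.]
```

View pics/s12c.png

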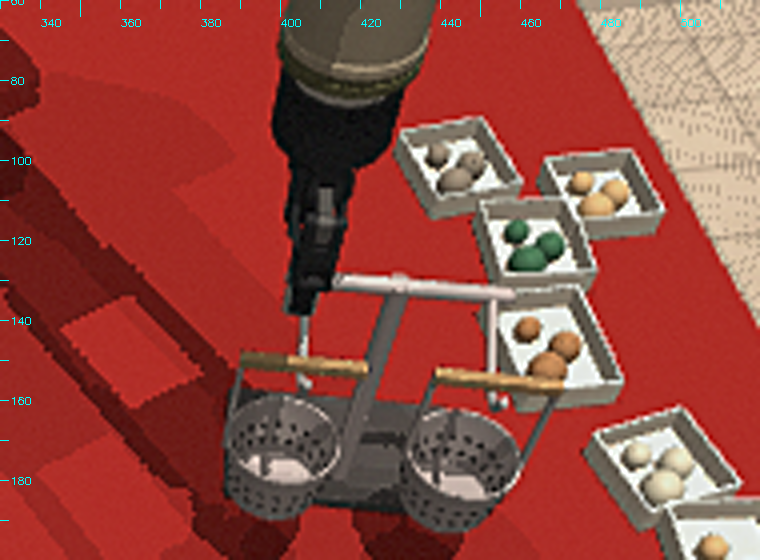

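View pics/s12b.png

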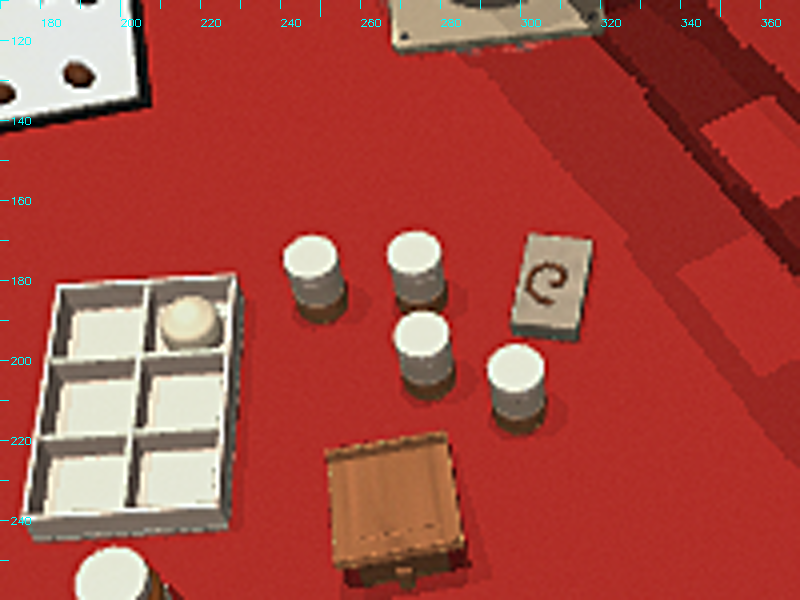

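Both baskets hang on their hooks, and the jars and slab haven't moved. Next, the jars.

```bash
python3 - <<'E'
from h import *
c=np.array([505.2,-339.1]);M=R.from_euler('z',-3.1,degrees=True).as_matrix()[:2,:2]
for x in (-76,0,76):
  for y in (-38,38): print((x,y),(c+M@[x,y]).round(1))
goto([405.5,-186.8,120],-15); goto([470,100,250],-15)
E
```

```text
(-76, -38) [ 427.3 -372.9]
(-76, 38) [ 431.4 -297. ]
(0, -38) [ 503.1 -377. ]
(0, 38) [ 507.3 -301.2]
(76, -38) [ 579.  -381.2]
(76, 38) [ 583.1 -305.3]
alts [array([ 0.007, -0.006,  0.002]), array([ 0.009,  0.011, -3.14 ])] q6 39.02573379976267
d [-0.487   0.0145  0.205 ] w [ 0.007 -0.006  0.002]
alts [array([ 0.007, -0.006,  0.002]), array([ 0.009,  0.011, -3.14 ])] q6 39.02573379976267
d [-0.1925  0.004   0.0766] w [ 0.007 -0.006  0.002]
```

Request:
{"op": "jog_arm", "data": {"targets": [[-0.04,0.001,0.005,0,0,0,0],[-0.08,0.002,0.015,0,0,0,0],[-0.12,0.003,0.025,0,0,0,0],[-0.16,0.004,0.035,0,0,0,0],[-0.2,0.005,0.045,0,0,0,0]]}}

```text
time: 11.52
tool_pos: [465.6, 90.0, 274.6]
tcp_rot: [-180.0, 0.0, 75.1]
ft_force: [0.9, -0.9, -0.5]
finger_gap: 85.2
```

Request:
{"op": "jog_arm", "data": {"targets": [[-0.04,0.001,0.01,0,0,0,0],[-0.08,0.002,0.02,0,0,0,0],[-0.12,0.003,0.03,0,0,0,0],[-0.16,0.004,0.04,0,0,0,0],[-0.2,0.005,0.05,0,0,0,0]]}}

```text
time: 11.93
tool_pos: [419.0, -104.6, 224.9]
tcp_rot: [180.0, -0.0, 75.1]
ft_force: [1.4, -0.9, -0.0]
finger_gap: 85.4
```

```bash
python3 - <<'E'
from h import *
st();goto([405.5,-186.8,130],-15)
E
```

```text
11.9333 [ 419.  -104.6  224.9] [180.   -0.   75.1] F [ 1.4 -0.9 -0. ] gap 85.4 q [-21. -19. 111.   0.  88.  -6.]
alts [array([ 0.   , -0.   ,  0.002]), array([ 0.   ,  0.   , -3.139])] q6 -5.95624235211489
d [-0.0829  0.0081  0.0949] w [ 0.    -0.     0.002]
```

Request:
{"op": "jog_arm", "data": {"targets": [[-0.035,0.003,0.015,0,0,0,0],[-0.065,0.006,0.035,0,0,0,0],[-0.08,0.008,0.06,0,0,0,0],[-0.08,0.008,0.085,0,0,0,0],[-0.08,0.008,0.09,0,0,0,0]]}}

```text
time: 12.35
tool_pos: [404.1, -182.0, 130.9]
tcp_rot: [-179.6, -0.1, 75.0]
ft_force: [0.1, 1.0, -0.6]
finger_gap: 85.1
```

```bash
python3 - <<'E'
from h import *
st();goto([405.5,-186.8,36],-15); snap('wrist','w13');snap('scene','s13');crop('s13',170,110,200,150,4,'s13b')
E
```

```text
12.35 [ 404.1 -182.   130.9] [-1.796e+02 -1.000e-01  7.500e+01] F [ 0.1  1.  -0.6] gap 85.1 q [-31. -13. 116.  -0.  78. -16.]
alts [array([-0.007, -0.002, -0.001]), array([-3.000e-03,  1.100e-02,  3.141e+00])] q6 -15.835804208461711
d [-0.0045  0.0033  0.0948] w [-0.007 -0.002 -0.001]
```

View pics/w13.png

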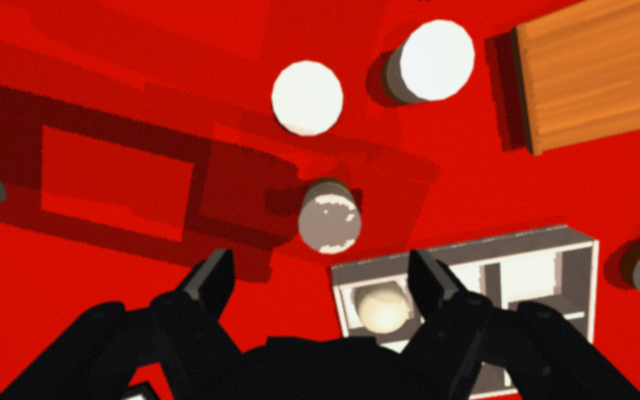

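View pics/s13b.png

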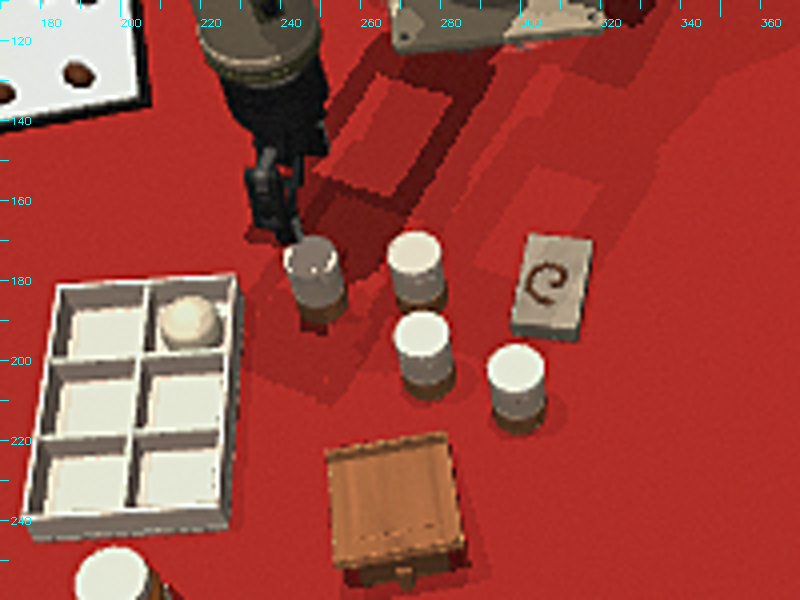

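```bash
python3 - <<'E'
from h import *
W=load('w13');print(ray(W,(329.5,223),70),ray(W,(307,98),70),ray(W,(437,60),70)); S=load('s13'); print(ray(S,(248,173),70))
T=load('top0');print(ray(T,(401.5,260.5),70))
E
```

```text
[ 408.49377128 -188.45425103   70.        ] [416.21086365 -99.8900009   70.        ] [502.24877787 -99.43205789  70.        ]
[ 405.48327881 -187.0759289    70.        ]
[ 407.62815246 -186.64807957   70.        ]
```

Request:
{"op": "jog_arm", "data": {"targets": [[-0.003,0.003,0.03,0,0,0,0],[-0.005,0.005,0.065,0,0,0,0],[-0.005,0.005,0.09,0,0,0,0],[-0.005,0.005,0.095,0,0,0,0],[-0.005,0.005,0.095,0,0,0,0.2]]}}

```text
time: 12.87
tool_pos: [410.3, -187.6, 40.5]
tcp_rot: [-179.9, -0.0, 75.2]
ft_force: [-0.3, 0.4, 0.7]
finger_gap: 75.7
```

Request:
{"op": "jog_arm", "data": {"targets": [[0,0,0,0,0,0,0.4],[0,0,0,0,0,0,0.7],[0,0,0,0,0,0,1],[0,0,0,0,0,0,1]], "newtons": 40}}

```text
time: 13.2
tool_pos: [412.8, -189.6, 43.6]
tcp_rot: [179.8, 0.1, 75.1]
ft_force: [-0.7, 1.7, 6.4]
finger_gap: 45.2
```

```bash
python3 - <<'E'
from h import *
st();snap('scene','s14');crop('s14',190,110,120,110,6,'s14b')
E
```

```text
13.2 [ 412.8 -189.6   43.6] [1.798e+02 1.000e-01 7.510e+01] F [-0.7  1.7  6.4] gap 45.2 q [-31.  -5. 119.   0.  66. -16.]
```

View pics/s14b.png

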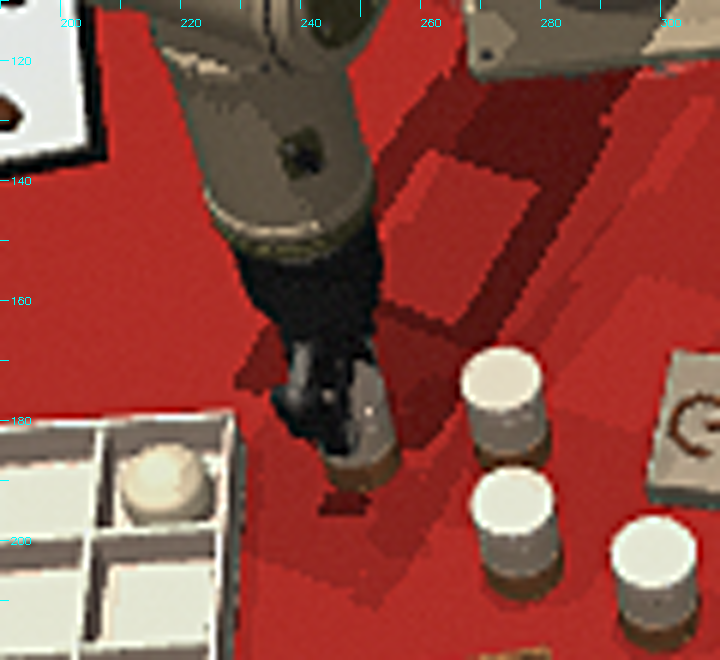

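Request:
{"op": "jog_arm", "data": {"targets": [[0,0,0,0,0,0,1],[0,0,0,0,0,0,1],[0,0,0,0,0,0,1]]}}

```text
time: 13.5
tool_pos: [412.7, -189.6, 43.6]
tcp_rot: [179.8, 0.1, 75.1]
ft_force: [0.4, 1.1, 6.4]
finger_gap: 44.7
```

Request:
{"op": "jog_arm", "data": {"targets": [[0,0,0,0,0,0,0.3],[0,0,0,0,0,0,0.3],[0,0,0.006,0,0,0,0.3],[0,0,0.007,0,0,0,0.3],[0,0,0.007,0,0,0,0.6]]}}

```text
time: 13.92
tool_pos: [410.3, -188.3, 33.1]
tcp_rot: [-179.9, -0.0, 75.1]
ft_force: [0.6, -0.8, 1.2]
finger_gap: 49.3
```

Request:
{"op": "jog_arm", "data": {"targets": [[0,0,0,0,0,0,1],[0,0,0,0,0,0,1],[0,0,0,0,0,0,1]]}}

```text
time: 14.17
tool_pos: [410.5, -188.5, 33.5]
tcp_rot: [-180.0, -0.0, 75.1]
ft_force: [0.4, -0.3, -0.9]
finger_gap: 44.8
```

Request:
{"op": "jog_arm", "data": {"targets": [[0,0,-0.02,0,0,0,1],[0,0,-0.055,0,0,0,1],[0,0,-0.08,0,0,0,1],[0,0,-0.085,0,0,0,1],[0,0,-0.085,0,0,0,1]]}}

```text
time: 14.58
tool_pos: [412.3, -189.6, 121.0]
tcp_rot: [179.7, 0.1, 75.1]
ft_force: [0.5, 0.3, -0.9]
finger_gap: 45.0
```

```bash
python3 - <<'E'
from h import *
st();goto([579,-381.2,122],-15);snap('scene','s15');crop('s15',170,110,200,150,4,'s15b')
E
```

```text
14.5833 [ 412.3 -189.6  121. ] [1.797e+02 1.000e-01 7.510e+01] F [ 0.5  0.3 -0.9] gap 45.0 q [-31. -11. 115.  -0.  76. -16.]
alts [array([0.005, 0.001, 0.002]), array([-2.00e-03,  7.00e-03, -3.14e+00])] q6 -16.272238836194596
d [-1.424e-01  2.103e-01  1.000e-04] w [0.005 0.001 0.002]
```

View pics/s15b.png

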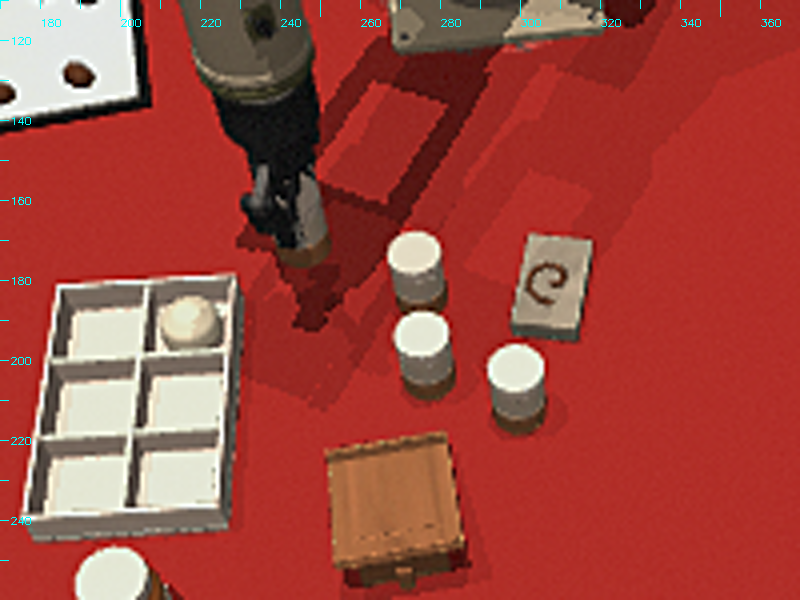

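Request:
{"op": "jog_arm", "data": {"targets": [[-0.022,0.033,0,0,0,0,1],[-0.044,0.066,0,0,0,0,1],[-0.066,0.1,0,0,0,0,1],[-0.088,0.133,0,0,0,0,1],[-0.11,0.166,0,0,0,0,1]]}}

```text
time: 15.05
tool_pos: [542.7, -338.0, 115.3]
tcp_rot: [-179.8, -0.1, 75.1]
ft_force: [1.3, 0.4, -0.1]
finger_gap: 44.8
```

Request:
{"op": "jog_arm", "data": {"targets": [[-0.018,0.025,0,0,0,0,1],[-0.032,0.044,0,0,0,0,1],[-0.032,0.044,0,0,0,0,1],[-0.032,0.044,0,0,0,0,1]]}}

```text
time: 15.38
tool_pos: [576.1, -379.6, 114.6]
tcp_rot: [-179.7, -0.1, 75.1]
ft_force: [0.0, 0.9, -1.5]
finger_gap: 44.9
```

```bash
python3 - <<'E'
from h import *
st();goto([579,-381.2,42],-15);snap('scene','s16');crop('s16',150,110,160,150,4,'s16b');snap('wrist','w16')
print('vial',ray(load('top0'),(459,151),100))
E
```

```text
15.3833 [ 576.1 -379.6  114.6] [-1.797e+02 -1.000e-01  7.510e+01] F [ 0.   0.9 -1.5] gap 44.9 q [-38.  26.  76.   0.  79. -23.]
alts [array([-0.005, -0.002,  0.001]), array([ 3.000e-03, -8.000e-03, -3.141e+00])] q6 -22.697228248977208
d [-0.0009  0.0036  0.0725] w [-0.005 -0.002  0.001]
vial [ 709.04603139 -336.4244955   100.        ]
```

View pics/s16b.png

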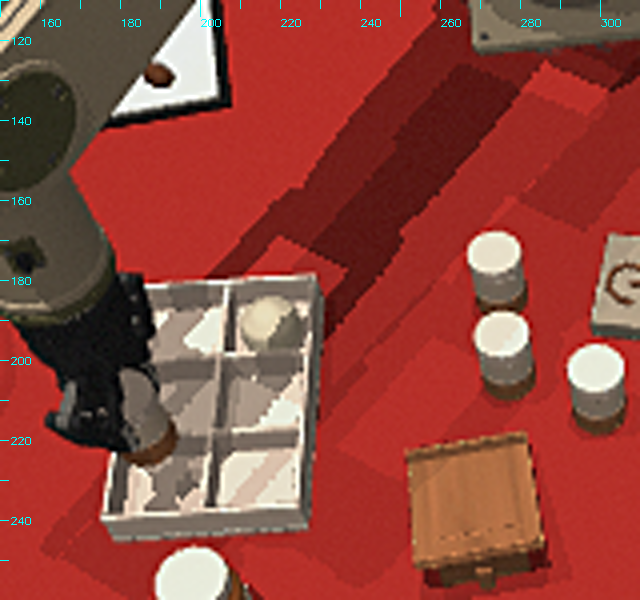

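View pics/w16.png

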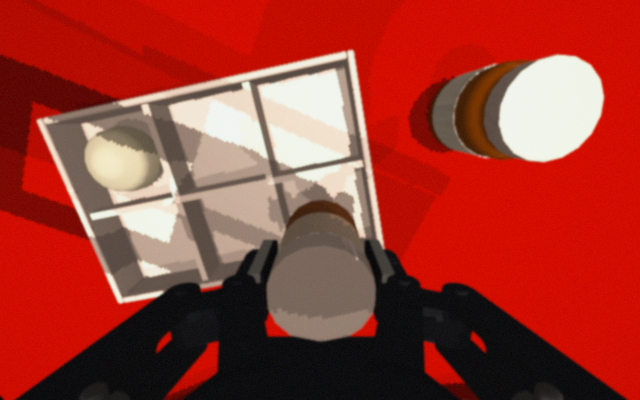

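```bash
python3 - <<'E'
from h import *
np.set_printoptions(precision=1,suppress=True)
W=load('w16')
P=np.array([[116.5,78.5,40],[-116.5,78.5,40],[-116.5,-78.5,40],[38,0,40],[-38,0,40]])
print(fit(P,[(W,0,(352,52)),(W,1,(39,120)),(W,2,(121,301)),(W,3,(270,178)),(W,4,(177,197))],[505,-339,-3]))
E
```

```text
(array([ 506.9, -343.3,   -2.9]), array([1.9, 8.2, 3.1, 1.1, 0.1, 2.1, 0.7, 1.7, 0.9, 2.6]))
```

Request:
{"op": "jog_arm", "data": {"targets": [[-0.002,0.003,0.025,0,0,0,1],[-0.002,0.003,0.05,0,0,0,1],[-0.002,0.003,0.063,0,0,0,1],[-0.002,0.003,0.069,0,0,0,1],[-0.002,0.003,0.069,0,0,0,1]]}}

```text
time: 15.9
tool_pos: [578.0, -380.9, 47.4]
tcp_rot: [-179.8, -0.1, 75.1]
ft_force: [0.9, -0.6, -2.0]
finger_gap: 45.0
```

```bash
python3 - <<'E'
from h import *
st();snap('scene','s17');crop('s17',150,110,160,150,4,'s17b')
E
```

```text
15.9 [ 578.  -380.9   47.4] [-1.798e+02 -1.000e-01  7.510e+01] F [ 0.9 -0.6 -2. ] gap 45.0 q [-38.  30.  78.   0.  73. -23.]
```

View pics/s17b.png

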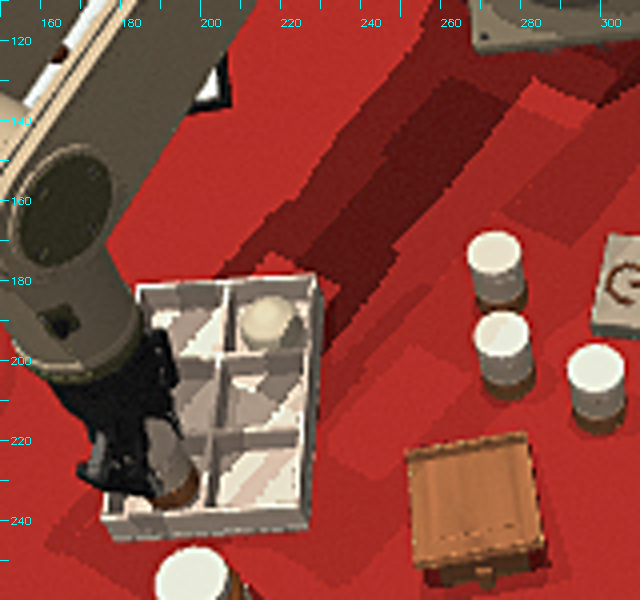

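Request:
{"op": "jog_arm", "data": {"targets": [[0,0,0.004,0,0,0,1],[0,0,0.007,0,0,0,1],[0,0,0.009,0,0,0,1],[0,0,0.009,0,0,0,1]]}}

```text
time: 16.28
tool_pos: [579.7, -382.6, 41.0]
tcp_rot: [180.0, 0.0, 75.1]
ft_force: [-0.6, -0.7, -0.9]
finger_gap: 45.2
```

Request:
{"op": "jog_arm", "data": {"targets": [[0,0,0.0015,0,0,0,1],[0,0,0.0025,0,0,0,1],[0,0,0.0025,0,0,0,1]]}}

```text
time: 16.53
tool_pos: [579.8, -382.7, 38.6]
tcp_rot: [180.0, 0.0, 75.1]
ft_force: [0.6, -0.3, -0.1]
finger_gap: 45.0
```

Request:
{"op": "jog_arm", "data": {"targets": [[0,0,0,0,0,0,0.42],[0,0,0,0,0,0,0.36],[0,0,0,0,0,0,0.32],[0,0,-0.02,0,0,0,0.32],[0,0,-0.06,0,0,0,0.25]]}}

```text
time: 16.95
tool_pos: [575.8, -379.7, 91.6]
tcp_rot: [-179.4, -0.3, 75.1]
ft_force: [0.2, -0.3, -0.2]
finger_gap: 63.9
```

```bash
python3 - <<'E'
from h import *
st();goto([545.7,-25,130],-15);snap('scene','s18');crop('s18',150,110,160,150,4,'s18b')
E
```

```text
16.95 [ 575.8 -379.7   91.6] [-179.4   -0.3   75.1] F [ 0.2 -0.3 -0.2] gap 63.9 q [-38.  27.  76.   0.  77. -23.]
alts [array([-0.011, -0.005,  0.002]), array([ 0.007, -0.017, -3.14 ])] q6 -22.755726519223263
d [ 0.3352 -0.1207 -0.0355] w [-0.011 -0.005  0.002]
```

View pics/s18b.png

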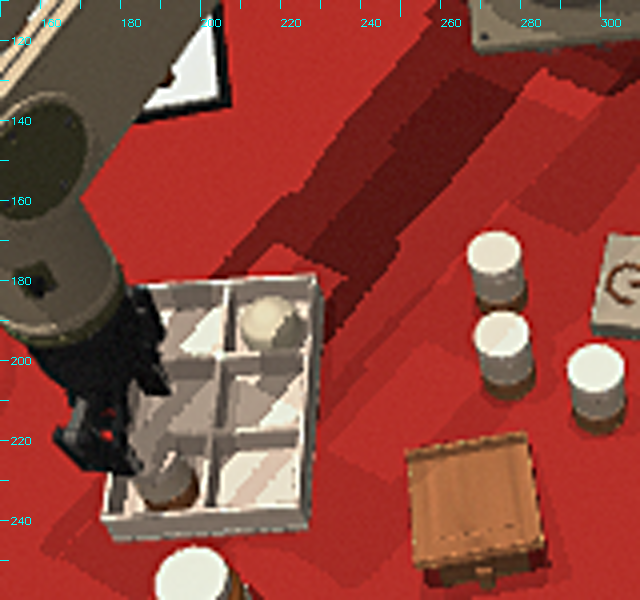

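Request:
{"op": "jog_arm", "data": {"targets": [[0,0,-0.035,0,0,0,0.1],[0.037,-0.013,-0.05,0,0,0,0],[0.075,-0.027,-0.055,0,0,0,0],[0.112,-0.04,-0.055,0,0,0,0],[0.15,-0.054,-0.055,0,0,0,0]]}}

```text
time: 17.42
tool_pos: [566.4, -222.9, 154.8]
tcp_rot: [179.8, 0.0, 75.1]
ft_force: [1.2, 0.4, 0.3]
finger_gap: 85.3
```

Request:
{"op": "jog_arm", "data": {"targets": [[0.037,-0.013,0,0,0,0,0],[0.075,-0.027,0,0,0,0,0],[0.112,-0.04,0,0,0,0,0],[0.15,-0.054,0,0,0,0,0],[0.182,-0.067,0,0,0,0,0]]}}

```text
time: 17.83
tool_pos: [547.9, -28.2, 153.9]
tcp_rot: [179.9, -0.0, 75.1]
ft_force: [0.9, -0.0, 0.9]
finger_gap: 85.4
```

Request:
{"op": "jog_arm", "data": {"targets": [[0,0,0.015,0,0,0,0],[0,0,0.015,0,0,0,0],[0,0,0.015,0,0,0,0]]}}

```text
time: 18.08
tool_pos: [547.6, -30.4, 137.9]
tcp_rot: [-179.9, 0.0, 75.2]
ft_force: [-0.3, -0.5, 0.3]
finger_gap: 85.3
```

```bash
python3 - <<'E'
from h import *
st();goto([545.7,-25,36],-15);snap('wrist','w19')
E
```

```text
18.0833 [547.6 -30.4 137.9] [-179.9    0.    75.2] F [-0.3 -0.5  0.3] gap 85.3 q [ -9.   3. 100.  -0.  77.   6.]
alts [array([-0.001,  0.   ,  0.003]), array([-1.000e-03, -2.000e-03, -3.139e+00])] q6 6.321605818852095
d [ 0.0048 -0.0031  0.1019] w [-0.001  0.     0.003]
```

View pics/w19.png

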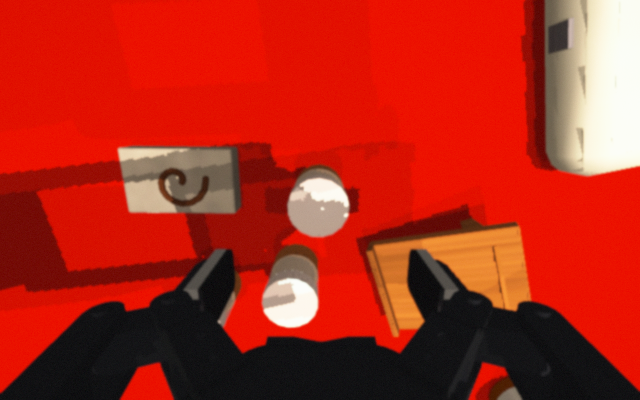

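```bash
python3 - <<'E'
from h import *
W=load('w19');a=ray(W,(318.5,207),70);print(a,ray(W,(290.5,303),70));goto([a[0],a[1],36],-15)
E
```

```text
[546.93211788 -25.1692628   70.        ] [ 502.68043203 -100.20207123   70.        ]
alts [array([-0.   ,  0.   ,  0.002]), array([-1.00e-03, -0.00e+00, -3.14e+00])] q6 6.3221867191361
d [ 0.0055 -0.0026  0.1025] w [-0.     0.     0.002]
```

Request:
{"op": "jog_arm", "data": {"targets": [[0.005,-0.002,0.035,0,0,0,0],[0.0055,-0.0025,0.075,0,0,0,0],[0.0055,-0.0025,0.1,0,0,0,0],[0.0055,-0.0025,0.105,0,0,0,0],[0.0055,-0.0025,0.105,0,0,0,0.1]]}}

```text
time: 18.55
tool_pos: [545.6, -25.6, 31.7]
tcp_rot: [-179.8, 0.0, 75.0]
ft_force: [-0.2, -0.1, -0.4]
finger_gap: 77.1
```

Request:
{"op": "jog_arm", "data": {"targets": [[0,0,0,0,0,0,0.3],[0,0,0,0,0,0,0.6],[0,0,0,0,0,0,1],[0,0,0,0,0,0,1],[0,0,0,0,0,0,1]]}}

```text
time: 18.97
tool_pos: [549.3, -25.3, 36.3]
tcp_rot: [179.7, -0.0, 75.1]
ft_force: [-1.0, -1.9, 7.8]
finger_gap: 45.0
```

Request:
{"op": "jog_arm", "data": {"targets": [[0,0,-0.02,0,0,0,1],[0,0,-0.055,0,0,0,1],[0,0,-0.085,0,0,0,1],[0,0,-0.1,0,0,0,1],[0,0,-0.1,0,0,0,1]]}}

```text
time: 19.38
tool_pos: [550.7, -25.1, 139.7]
tcp_rot: [179.4, -0.1, 75.1]
ft_force: [-0.1, 0.3, -0.8]
finger_gap: 44.9
```

```bash
python3 - <<'E'
from h import *
st();goto([583.5,-306.2,132],-15)
E
```

```text
19.3833 [550.7 -25.1 139.7] [ 1.794e+02 -1.000e-01  7.510e+01] F [-0.1  0.3 -0.8] gap 44.9 q [ -8.   3. 100.  -0.  77.   7.]
alts [array([ 0.01 , -0.001,  0.002]), array([ 2.00e-03,  1.60e-02, -3.14e+00])] q6 6.9515891901415605
d [-0.2632  0.1038  0.0084] w [ 0.01  -0.001  0.002]
```

Request:
{"op": "jog_arm", "data": {"targets": [[-0.037,0.015,0,0,0,0,1],[-0.074,0.029,0,0,0,0,1],[-0.111,0.044,0,0,0,0,1],[-0.148,0.058,0,0,0,0,1],[-0.185,0.073,0,0,0,0,1]]}}

```text
time: 19.8
tool_pos: [569.5, -223.7, 132.3]
tcp_rot: [-180.0, -0.0, 75.1]
ft_force: [0.3, 0.9, -2.0]
finger_gap: 45.2
```

Request:
{"op": "jog_arm", "data": {"targets": [[-0.037,0.015,0.0,0,0,0,1],[-0.07,0.028,0.0,0,0,0,1],[-0.078,0.031,0.02,0,0,0,1],[-0.078,0.031,0.02,0,0,0,1],[-0.078,0.031,0.02,0,0,0,1]]}}

```text
time: 20.22
tool_pos: [578.1, -305.2, 110.4]
tcp_rot: [-179.7, -0.1, 75.0]
ft_force: [-1.1, 0.5, -2.9]
finger_gap: 45.1
```

```bash
python3 - <<'E'
from h import *
st();goto([583.5,-306.2,41],-15);snap('wrist','w20');snap('scene','s20');crop('s20',150,110,160,150,4,'s20b')
E
```

```text
20.2167 [ 578.1 -305.2  110.4] [-1.797e+02 -1.000e-01  7.500e+01] F [-1.1  0.5 -2.9] gap 45.1 q [-32.  21.  83.   0.  77. -17.]
alts [array([-0.005, -0.002,  0.   ]), array([ 3.000e-03, -7.000e-03, -3.141e+00])] q6 -17.350316477908276
d [0.0004 0.0058 0.0694] w [-0.005 -0.002  0.   ]
```

View pics/w20.png

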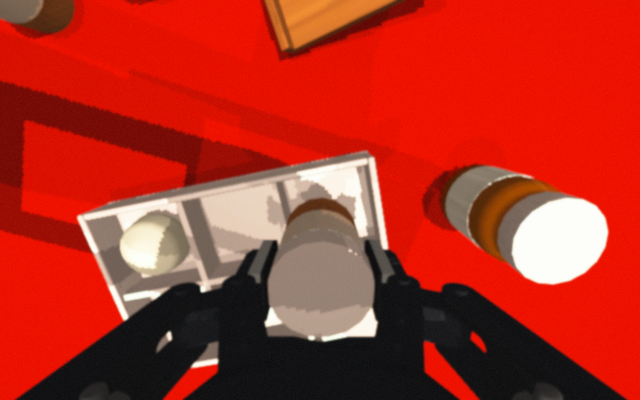

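View pics/s20b.png

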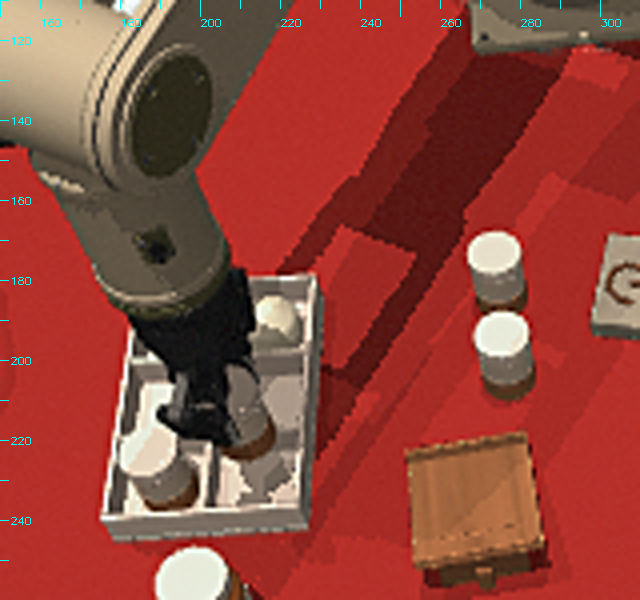

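Request:
{"op": "jog_arm", "data": {"targets": [[0,0.003,0.025,0,0,0,1],[0,0.004,0.05,0,0,0,1],[0,0.004,0.06,0,0,0,1],[0,0.004,0.065,0,0,0,1],[0,0.004,0.065,0,0,0,1]]}}

```text
time: 20.73
tool_pos: [583.2, -305.3, 47.4]
tcp_rot: [-179.9, -0.0, 75.2]
ft_force: [0.3, -0.2, -1.1]
finger_gap: 44.8
```

Request:
{"op": "jog_arm", "data": {"targets": [[0,0,0.002,0,0,0,1],[0,0,0.004,0,0,0,1],[0,0,0.004,0,0,0,1]]}}

```text
time: 20.98
tool_pos: [584.5, -306.9, 45.5]
tcp_rot: [179.9, 0.0, 75.1]
ft_force: [-1.0, -0.7, -1.8]
finger_gap: 45.2
```

Bottom is about 4 mm above the floor.

Request:
{"op": "jog_arm", "data": {"targets": [[0,0,0.002,0,0,0,1],[0,0,0.004,0,0,0,1],[0,0,0.004,0,0,0,1]]}}

```text
time: 21.23
tool_pos: [584.4, -307.1, 41.4]
tcp_rot: [179.9, 0.0, 75.1]
ft_force: [-0.8, 0.9, 2.9]
finger_gap: 45.1
```

Request:
{"op": "jog_arm", "data": {"targets": [[0,0,0,0,0,0,0.42],[0,0,0,0,0,0,0.36],[0,0,0,0,0,0,0.32],[0,0,-0.02,0,0,0,0.32],[0,0,-0.06,0,0,0,0.25]]}}

```text
time: 21.65
tool_pos: [579.7, -304.0, 93.8]
tcp_rot: [-179.3, -0.2, 75.1]
ft_force: [0.0, 0.7, -1.5]
finger_gap: 63.9
```

```bash
python3 - <<'E'
from h import *
st();goto([502.5,-99.3,150],-15);snap('scene','s21');crop('s21',150,110,200,150,4,'s21b')
E
```

```text
21.65 [ 579.7 -304.    93.8] [-179.3   -0.2   75.1] F [ 0.   0.7 -1.5] gap 63.9 q [-32.  22.  83.   0.  76. -17.]
alts [array([-0.011, -0.004,  0.002]), array([ 0.006, -0.018, -3.14 ])] q6 -17.263536240118707
d [ 0.1782 -0.1279 -0.0541] w [-0.011 -0.004  0.002]
```

View pics/s21b.png

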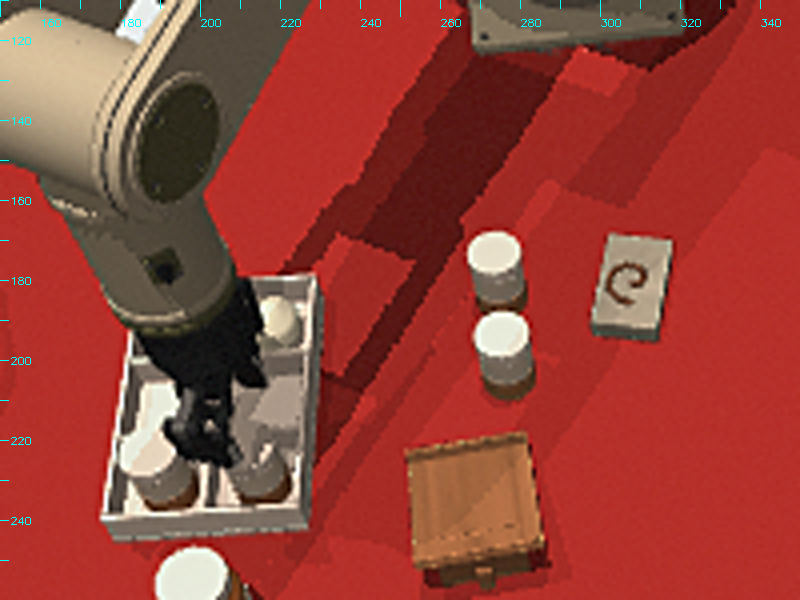

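Request:
{"op": "jog_arm", "data": {"targets": [[0,0,-0.03,0,0,0,0.2],[0.03,-0.02,-0.05,0,0,0,0.1],[0.062,-0.044,-0.05,0,0,0,0.1],[0.094,-0.067,-0.05,0,0,0,0.1],[0.126,-0.09,-0.05,0,0,0,0.1]]}}

```text
time: 22.12
tool_pos: [529.0, -160.7, 151.0]
tcp_rot: [179.9, 0.0, 75.1]
ft_force: [0.7, -0.1, -0.1]
finger_gap: 77.0
```

Request:
{"op": "jog_arm", "data": {"targets": [[0.032,-0.023,0,0,0,0,0.1],[0.056,-0.036,0.01,0,0,0,0.1],[0.056,-0.036,0.01,0,0,0,0.1],[0.056,-0.036,0.01,0,0,0,0.1],[0.056,-0.036,0.01,0,0,0,0.1]]}}

```text
time: 22.53
tool_pos: [509.3, -98.7, 140.8]
tcp_rot: [179.9, 0.0, 75.1]
ft_force: [0.6, -0.7, 0.5]
finger_gap: 76.9
```

```bash
python3 - <<'E'
from h import *
st();snap('wrist','w22');goto([502.5,-99.5,34],-15)
E
```

```text
22.5333 [509.3 -98.7 140.8] [179.9   0.   75.1] F [ 0.6 -0.7  0.5] gap 76.9 q [-17.  -2. 104.  -0.  77.  -2.]
alts [array([0.001, 0.   , 0.001]), array([-1.00e-03,  2.00e-03, -3.14e+00])] q6 -1.7432095035243798
d [-0.002  -0.0068  0.1069] w [0.001 0.    0.001]
```

View pics/w22.png

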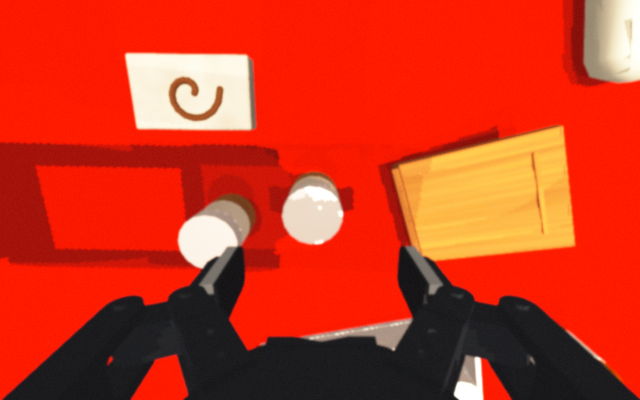

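Request:
{"op": "jog_arm", "data": {"targets": [[-0.002,-0.007,0.03,0,0,0,0.12],[-0.002,-0.007,0.07,0,0,0,0.12],[-0.002,-0.007,0.1,0,0,0,0.12],[-0.002,-0.007,0.107,0,0,0,0.12],[-0.002,-0.007,0.107,0,0,0,0.2]]}}

```text
time: 23.0
tool_pos: [499.5, -98.8, 30.8]
tcp_rot: [-179.7, -0.0, 75.0]
ft_force: [-0.3, 0.1, -0.1]
finger_gap: 68.7
```

Request:
{"op": "jog_arm", "data": {"targets": [[0,0,0,0,0,0,0.4],[0,0,0,0,0,0,0.6],[0,0,0,0,0,0,1],[0,0,0,0,0,0,1],[0,0,0,0,0,0,1]]}}

```text
time: 23.42
tool_pos: [503.7, -99.3, 35.9]
tcp_rot: [179.7, 0.0, 75.1]
ft_force: [-0.3, -1.0, 6.7]
finger_gap: 45.1
```

Request:
{"op": "jog_arm", "data": {"targets": [[0,0,-0.02,0,0,0,1],[0,0,-0.055,0,0,0,1],[0,0,-0.08,0,0,0,1],[0,0,-0.08,0,0,0,1],[0,0,-0.08,0,0,0,1]]}}

```text
time: 23.83
tool_pos: [503.5, -99.0, 116.1]
tcp_rot: [179.7, 0.0, 75.1]
ft_force: [-0.0, -0.3, -1.4]
finger_gap: 44.5
```

```bash
python3 - <<'E'
from h import *
st();goto([427.6,-374.5,120],-15);goto([508,-302.5,120],-15);snap('scene','s23');crop('s23',150,110,200,150,4,'s23b')
E
```

```text
23.8333 [503.5 -99.  116.1] [179.7   0.   75.1] F [-0.  -0.3 -1.4] gap 44.5 q [-17.  -1. 107.  -0.  74.  -2.]
alts [array([0.006, 0.   , 0.002]), array([-0.   ,  0.009, -3.14 ])] q6 -1.9565949426498288
d [-0.2858 -0.0026 -0.0038] w [0.006 0.    0.002]
alts [array([0.006, 0.   , 0.002]), array([-0.   ,  0.009, -3.14 ])] q6 -1.9565949426498288
d [-0.1956  0.0566 -0.0035] w [0.006 0.    0.002]
```

View pics/s23b.png

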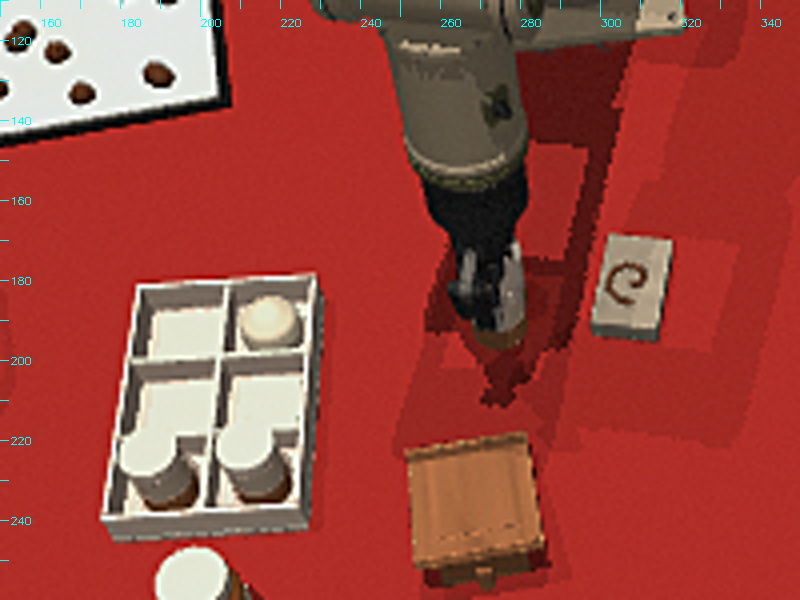

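Request:
{"op": "jog_arm", "data": {"targets": [[-0.038,0,0,0,0,0,1],[-0.077,0,0,0,0,0,1],[-0.115,-0.001,0,0,0,0,1],[-0.154,-0.001,0,0,0,0,1],[-0.192,-0.001,0,0,0,0,1]]}}

```text
time: 24.3
tool_pos: [449.4, -284.4, 111.4]
tcp_rot: [-179.8, -0.1, 75.1]
ft_force: [0.4, 0.2, -0.8]
finger_gap: 44.8
```

Request:
{"op": "jog_arm", "data": {"targets": [[-0.038,0,0,0,0,0,1],[-0.075,-0.001,0,0,0,0,1],[-0.094,-0.001,0,0,0,0,1],[-0.094,-0.001,0,0,0,0,1],[-0.094,-0.001,0,0,0,0,1]]}}

```text
time: 24.72
tool_pos: [424.7, -374.3, 111.3]
tcp_rot: [-179.8, -0.1, 75.0]
ft_force: [0.4, 0.5, -1.8]
finger_gap: 45.2
```

```bash
python3 - <<'E'
from h import *
st();goto([427.6,-374.5,41],-15);snap('scene','s24');crop('s24',150,110,200,150,4,'s24b')
E
```

```text
24.7167 [ 424.7 -374.3  111.3] [-1.798e+02 -1.000e-01  7.500e+01] F [ 0.4  0.5 -1.8] gap 45.2 q [-47.   8.  98.   0.  75. -32.]
alts [array([-0.003, -0.002, -0.001]), array([-3.000e-03,  4.000e-03,  3.141e+00])] q6 -31.55767007097071
d [0.0004 0.0031 0.0703] w [-0.003 -0.002 -0.001]
```

View pics/s24b.png

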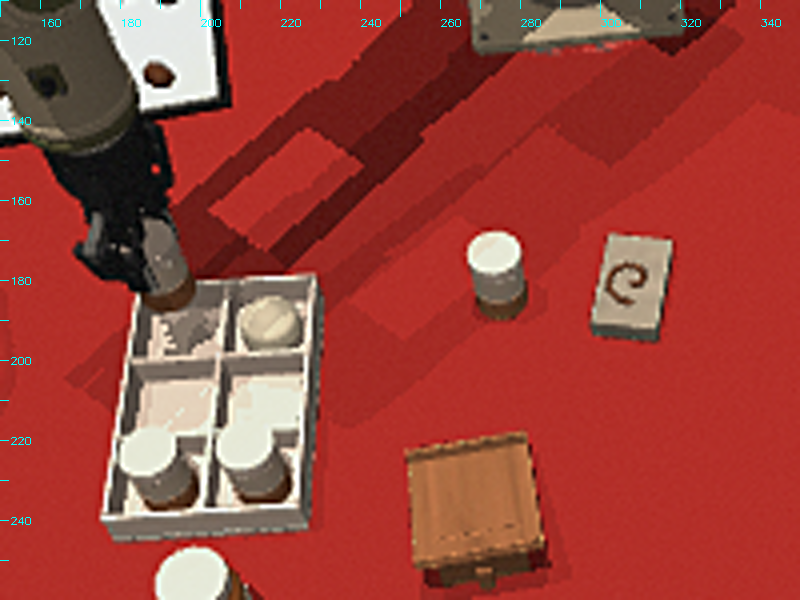

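Request:
{"op": "jog_arm", "data": {"targets": [[0,0.002,0.025,0,0,0,1],[0,0.002,0.05,0,0,0,1],[0,0.002,0.06,0,0,0,1],[0,0.002,0.065,0,0,0,1],[0,0.002,0.065,0,0,0,1]]}}

```text
time: 25.18
tool_pos: [427.4, -372.9, 46.7]
tcp_rot: [-179.8, -0.1, 75.2]
ft_force: [-0.3, 0.3, -2.2]
finger_gap: 44.8
```

Request:
{"op": "jog_arm", "data": {"targets": [[0,0,0.002,0,0,0,1],[0,0,0.004,0,0,0,1],[0,0,0.004,0,0,0,1]]}}

```text
time: 25.43
tool_pos: [428.6, -375.3, 45.3]
tcp_rot: [179.9, 0.1, 75.1]
ft_force: [-0.2, 0.1, -1.5]
finger_gap: 44.8
```

Request:
{"op": "jog_arm", "data": {"targets": [[0,0,0.002,0,0,0,1],[0,0,0.004,0,0,0,1],[0,0,0.004,0,0,0,1]]}}

```text
time: 25.68
tool_pos: [428.4, -375.4, 41.0]
tcp_rot: [179.9, 0.0, 75.1]
ft_force: [0.9, 0.7, 1.7]
finger_gap: 45.0
```

Request:
{"op": "jog_arm", "data": {"targets": [[0,0,0,0,0,0,0.42],[0,0,0,0,0,0,0.36],[0,0,0,0,0,0,0.32],[0,0,-0.02,0,0,0,0.32],[0,0,-0.06,0,0,0,0.25]]}}

```text
time: 26.1
tool_pos: [424.8, -371.5, 94.9]
tcp_rot: [-179.5, -0.3, 75.1]
ft_force: [0.7, -1.0, -0.2]
finger_gap: 64.2
```

```bash
python3 - <<'E'
from h import *
st();goto([416.2,-99.5,150],-15)
E
```

```text
26.1 [ 424.8 -371.5   94.9] [-179.5   -0.3   75.1] F [ 0.7 -1.  -0.2] gap 64.2 q [-46.   9.  99.  -0.  73. -31.]
alts [array([-0.009, -0.006,  0.002]), array([ 0.009, -0.015, -3.14 ])] q6 -31.47752857740091
d [ 0.261  -0.0787 -0.0528] w [-0.009 -0.006  0.002]
```

Request:
{"op": "jog_arm", "data": {"targets": [[0,0,-0.035,0,0,0,0.2],[0.034,-0.01,-0.05,0,0,0,0.1],[0.072,-0.021,-0.05,0,0,0,0.1],[0.11,-0.033,-0.05,0,0,0,0.1],[0.148,-0.045,-0.05,0,0,0,0.1]]}}

```text
time: 26.52
tool_pos: [422.4, -219.1, 150.8]
tcp_rot: [179.9, 0.0, 75.0]
ft_force: [1.1, 0.5, 0.9]
finger_gap: 76.9
```

Request:
{"op": "jog_arm", "data": {"targets": [[0.038,-0.011,0,0,0,0,0.1],[0.076,-0.023,0,0,0,0,0.1],[0.111,-0.034,0.01,0,0,0,0.1],[0.111,-0.034,0.01,0,0,0,0.1],[0.111,-0.034,0.01,0,0,0,0.1]]}}

```text
time: 26.93
tool_pos: [417.9, -102.4, 139.9]
tcp_rot: [-180.0, -0.0, 75.3]
ft_force: [0.1, -0.3, 1.0]
finger_gap: 76.9
```

```bash
python3 - <<'E'
from h import *
st();snap('wrist','w25');goto([416.2,-99.5,34],-15)
snap('scene','s25');crop('s25',150,110,200,150,4,'s25b')
E
```

```text
26.9333 [ 417.9 -102.4  139.9] [-180.    -0.    75.3] F [ 0.1 -0.3  1. ] gap 76.9 q [-21. -16. 117.   0.  79.  -6.]
alts [array([0.   , 0.   , 0.004]), array([-1.000e-03,  1.000e-03, -3.138e+00])] q6 -5.958792463974053
d [ 0.0036 -0.0031  0.1063] w [0.    0.    0.004]
```

View pics/w25.png

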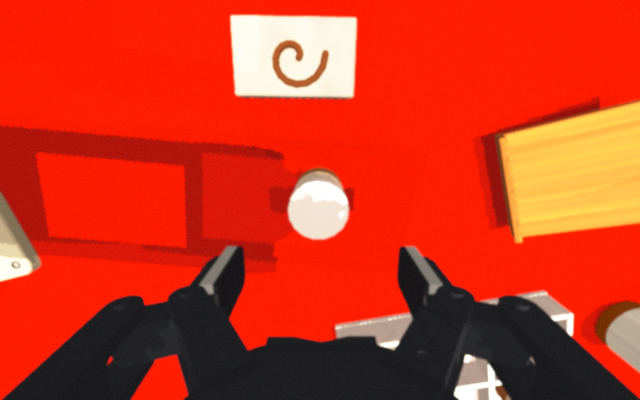

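View pics/s25b.png

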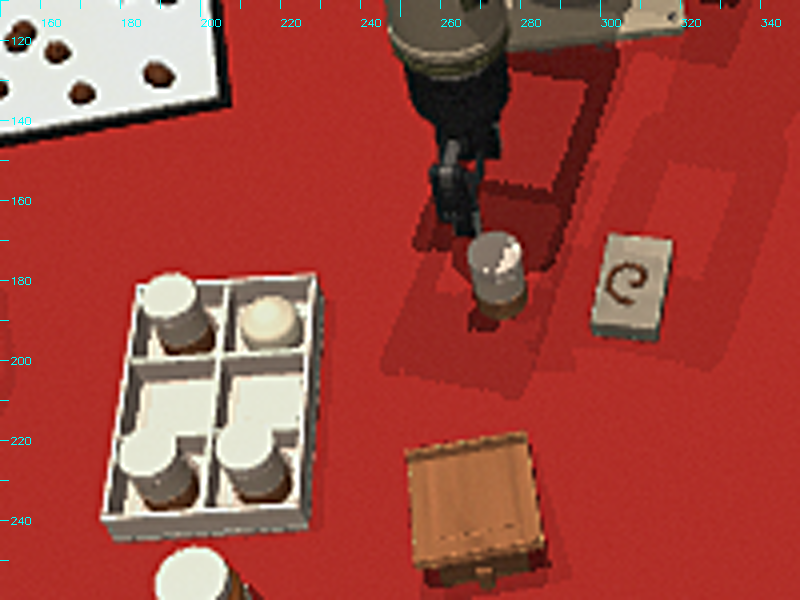

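Three jars are standing in cells, and the last jar is where expected, at (318,210) in the wrist view.

Request:
{"op": "jog_arm", "data": {"targets": [[0.004,-0.002,0.03,0,0,0,0.1],[0.004,-0.002,0.07,0,0,0,0.1],[0.004,-0.002,0.1,0,0,0,0.1],[0.004,-0.002,0.106,0,0,0,0.1],[0.004,-0.002,0.106,0,0,0,0.2]]}}

```text
time: 27.45
tool_pos: [415.3, -100.2, 32.3]
tcp_rot: [-179.7, -0.0, 75.0]
ft_force: [0.6, 0.6, -0.6]
finger_gap: 68.7
```

Request:
{"op": "jog_arm", "data": {"targets": [[0,0,0,0,0,0,0.4],[0,0,0,0,0,0,0.6],[0,0,0,0,0,0,1],[0,0,0,0,0,0,1],[0,0,0,0,0,0,1]]}}

```text
time: 27.87
tool_pos: [419.4, -100.9, 36.8]
tcp_rot: [179.7, 0.1, 75.1]
ft_force: [-0.6, -0.6, 7.2]
finger_gap: 45.1
```

Request:
{"op": "jog_arm", "data": {"targets": [[0,0,-0.02,0,0,0,1],[0,0,-0.055,0,0,0,1],[0,0,-0.08,0,0,0,1],[0,0,-0.085,0,0,0,1],[0,0,-0.085,0,0,0,1]]}}

```text
time: 28.28
tool_pos: [419.6, -100.6, 122.5]
tcp_rot: [179.6, 0.0, 75.1]
ft_force: [0.1, 0.5, -1.3]
finger_gap: 45.4
```

```bash
python3 - <<'E'
from h import *
st();goto([507,-302.5,122],-15)
E
```

```text
28.2833 [ 419.6 -100.6  122.5] [179.6   0.   75.1] F [ 0.1  0.5 -1.3] gap 45.4 q [-20. -15. 119.   0.  76.  -5.]
alts [array([0.006, 0.001, 0.002]), array([-1.00e-03,  1.00e-02, -3.14e+00])] q6 -5.4095981036088014
d [-0.1727  0.1364  0.0015] w [0.006 0.001 0.002]
```

Request:
{"op": "jog_arm", "data": {"targets": [[-0.031,0.024,0,0,0,0,1],[-0.063,0.049,0,0,0,0,1],[-0.094,0.074,0,0,0,0,1],[-0.126,0.099,0,0,0,0,1],[-0.157,0.123,0,0,0,0,1]]}}

```text
time: 28.7
tool_pos: [495.5, -284.5, 117.2]
tcp_rot: [-179.9, -0.0, 75.1]
ft_force: [0.5, 1.1, -1.4]
finger_gap: 45.2
```

Request:
{"op": "jog_arm", "data": {"targets": [[-0.016,0.013,0,0,0,0,1],[-0.016,0.013,0.01,0,0,0,1],[-0.016,0.013,0.01,0,0,0,1],[-0.016,0.013,0.01,0,0,0,1]]}}

```text
time: 29.03
tool_pos: [502.6, -300.4, 106.6]
tcp_rot: [-179.7, -0.1, 75.1]
ft_force: [0.5, 0.1, -1.4]
finger_gap: 45.3
```

```bash
python3 - <<'E'
from h import *
st();goto([507,-302.5,41],-15)
snap('scene','s26');crop('s26',150,110,200,150,4,'s26b')
E
```

```text
29.0333 [ 502.6 -300.4  106.6] [-1.797e+02 -1.000e-01  7.510e+01] F [ 0.5  0.1 -1.4] gap 45.3 q [-36.  11.  95.   0.  75. -21.]
alts [array([-0.005, -0.002,  0.002]), array([ 3.00e-03, -7.00e-03, -3.14e+00])] q6 -20.994574386402096
d [-0.001   0.0051  0.0655] w [-0.005 -0.002  0.002]
```

View pics/s26b.png

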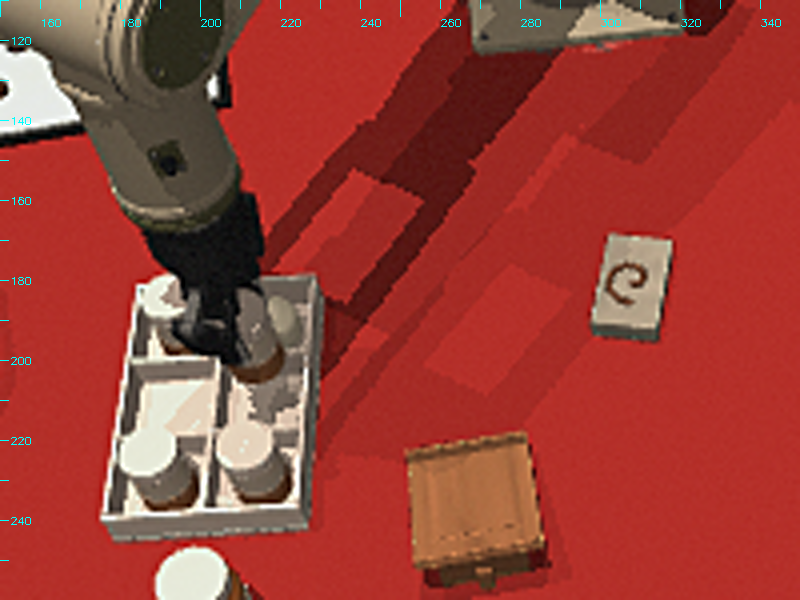

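Request:
{"op": "jog_arm", "data": {"targets": [[0,0.001,0.025,0,0,0,1],[0,0.001,0.05,0,0,0,1],[0,0.001,0.058,0,0,0,1],[0,0.001,0.061,0,0,0,1],[0,0.001,0.061,0,0,0,1]]}}

```text
time: 29.5
tool_pos: [504.7, -301.2, 47.9]
tcp_rot: [-179.9, -0.0, 75.1]
ft_force: [-0.7, -0.4, -0.3]
finger_gap: 45.1
```

Request:
{"op": "jog_arm", "data": {"targets": [[0,0,0.002,0,0,0,1],[0,0,0.004,0,0,0,1],[0,0,0.004,0,0,0,1]]}}

```text
time: 29.75
tool_pos: [505.9, -302.6, 45.3]
tcp_rot: [179.9, 0.0, 75.1]
ft_force: [-0.5, 1.0, -1.3]
finger_gap: 44.9
```

Request:
{"op": "jog_arm", "data": {"targets": [[0,0,0.002,0,0,0,1],[0,0,0.0035,0,0,0,1],[0,0,0.0035,0,0,0,1]]}}

```text
time: 30.0
tool_pos: [505.8, -302.7, 41.9]
tcp_rot: [179.9, 0.0, 75.1]
ft_force: [-1.5, 2.0, 4.1]
finger_gap: 44.9
```

Request:
{"op": "jog_arm", "data": {"targets": [[0,0,0,0,0,0,0.42],[0,0,0,0,0,0,0.38],[0,0,0,0,0,0,0.36],[0,0,-0.02,0,0,0,0.36],[0,0,-0.06,0,0,0,0.36]]}}

```text
time: 30.42
tool_pos: [501.5, -299.6, 95.2]
tcp_rot: [-179.4, -0.2, 75.1]
ft_force: [0.8, -0.2, -0.7]
finger_gap: 54.6
```

Request:
{"op": "jog_arm", "data": {"targets": [[0,0,-0.03,0,0,0,0.2],[0.03,0,-0.06,0,0,0,0.1],[0.07,0,-0.06,0,0,0,0],[0.11,0,-0.06,0,0,0,0],[0.15,0,-0.06,0,0,0,0]]}}

```text
time: 30.83
tool_pos: [544.5, -156.3, 161.9]
tcp_rot: [179.9, 0.0, 75.0]
ft_force: [0.6, 0.8, -0.7]
finger_gap: 85.5
```

```bash
python3 - <<'E'
from h import *
st()
snap('scene','s27');crop('s27',150,110,200,150,4,'s27b');snap('top','t27');crop('t27',300,140,200,150,4,'t27b')
E
```

```text
30.8333 [ 544.5 -156.3  161.9] [179.9   0.   75. ] F [ 0.6  0.8 -0.7] gap 85.5 q [-21.   5.  96.   0.  80.  -6.]
```

View pics/s27b.png

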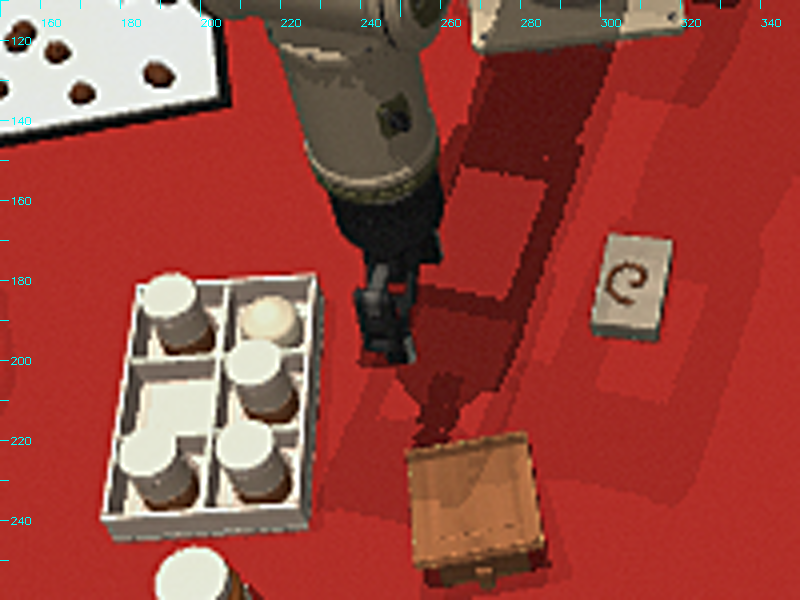

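View pics/t27b.png

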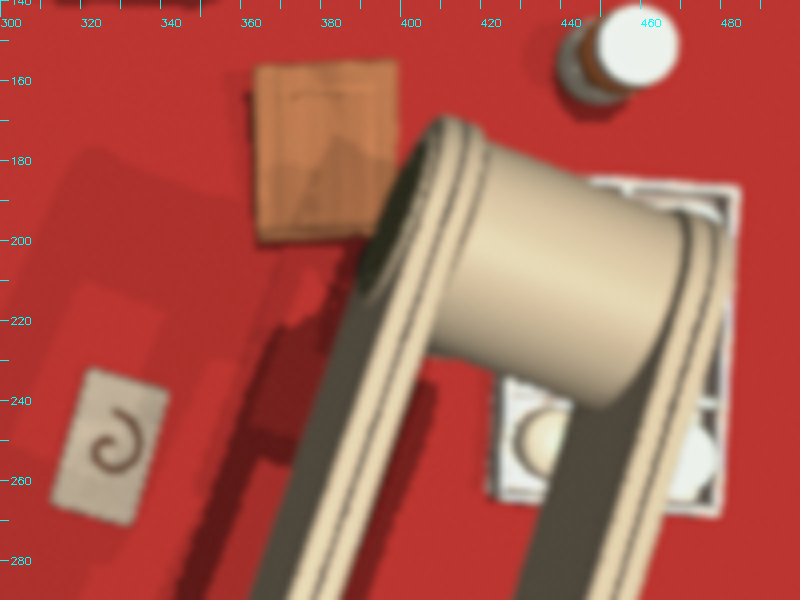

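All four jars stand in cells and the slab hasn't moved. Turning the tool now for the slab, to grip across its 60 mm width.

```bash
python3 - <<'E'
from h import *
T=load('t27');S=load('s27')
np.set_printoptions(precision=1,suppress=True)
P=np.array([[50,30,22],[50,-30,22],[-50,-30,22],[-50,30,22]])
o=[(T,0,(300+90/4,140+367/4)),(T,1,(300+169/4,140+391/4)),(T,2,(300+130/4,140+527/4)),(T,3,(300+50/4,140+502/4)),(S,2,(150+609/4,110+234/4)),(S,3,(150+672/4,110+240/4)),(S,0,(150+657/4,110+328/4)),(S,1,(150+592/4,110+322/4))]
print('slab',fit(P,o,[425,15,-15]))
goto([426,16.7,120],75)
E
```

```text
slab (array([426.3,  16.8, -15.5]), array([0.4, 0.1, 0.1, 0.2, 0. , 0.6, 0.1, 0.2, 0.4, 0.8, 0.3, 0.5, 0. ,
       0. , 0.8, 0.4]))
alts [array([ 0. , -0. , -1.6]), array([-0. , -0. ,  1.6])] q6 -6.268635396994645
d [ 0.1 -0.2  0. ] w [ 0.  -0.  -1.6]
```

```bash
python3 - <<'E'
from h import *
goto([426,16.7,130],74.6)
E
```

```text
alts [array([ 2.000e-03, -1.000e-03, -1.557e+00]), array([-1.000e-03, -2.000e-03,  1.585e+00])] q6 -6.268635396994645
d [ 0.1331 -0.1577  0.0312] w [ 2.000e-03 -1.000e-03 -1.557e+00]
```

Request:
{"op": "jog_arm", "data": {"targets": [[0.025,-0.03,0,0,0,-0.12,0],[0.05,-0.06,0,0,0,-0.24,0],[0.075,-0.09,0,0,0,-0.36,0],[0.1,-0.12,0,0,0,-0.48,0],[0.125,-0.148,0,0,0,-0.6,0]]}}

```text
time: 31.35
tool_pos: [431.5, 2.2, 160.4]
tcp_rot: [-180.0, -0.0, 109.8]
ft_force: [-0.2, -0.4, 0.4]
finger_gap: 85.4
```

Request:
{"op": "jog_arm", "data": {"targets": [[0,0,0,0,0,-0.12,0],[0,0,0,0,0,-0.24,0],[0,0,0,0,0,-0.36,0],[0,0,0,0,0,-0.48,0],[0,0,0,0,0,-0.6,0]]}}

```text
time: 31.77
tool_pos: [432.9, 1.2, 160.8]
tcp_rot: [-180.0, 0.0, 144.2]
ft_force: [-0.0, 0.2, 0.9]
finger_gap: 84.8
```

Request:
{"op": "jog_arm", "data": {"targets": [[0,0,0.01,0,0,-0.12,0],[0,0,0.02,0,0,-0.24,0],[0,0,0.02,0,0,-0.357,0],[0,0,0.02,0,0,-0.357,0],[0,0,0.02,0,0,-0.357,0]]}}

```text
time: 32.18
tool_pos: [432.9, 1.2, 140.8]
tcp_rot: [-180.0, -0.0, 164.1]
ft_force: [-0.5, 0.1, 1.1]
finger_gap: 85.5
```

```bash
python3 - <<'E'
from h import *
st();goto([426.2,16.7,60],74.6); snap('wrist','w28')
E
```

```text
32.1833 [432.9   1.2 140.8] [-180.    -0.   164.1] F [-0.5  0.1  1.1] gap 85.5 q [ -7. -16. 117.  -0.  79. -81.]
alts [array([-0.   , -0.   , -0.009]), array([-0.   ,  0.   ,  3.133])] q6 -80.70509531644645
d [0.0107 0.013  0.0808] w [-0.    -0.    -0.009]
```

View pics/w28.png

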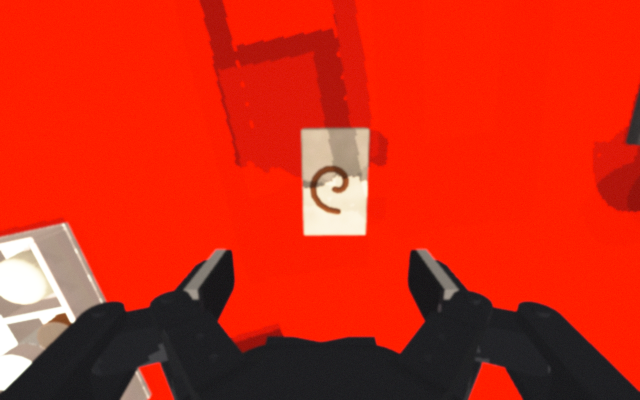

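```bash
python3 - <<'E'
from h import *
W=load('w28')
P=np.array([[50,30,22],[50,-30,22],[-50,-30,22],[-50,30,22]])
print('slab',fit(P,[(W,0,(367,235.5)),(W,1,(303.5,235.5)),(W,2,(302,128)),(W,3,(369,128))],[425,15,-15]))
E
```

```text
slab (array([426.15182223,  17.16980097, -15.53443605]), array([0.8, 0.5, 0.4, 0.1, 0.7, 0.5, 1.3, 0. ]))
```

Request:
{"op": "jog_arm", "data": {"targets": [[0.005,0.007,0.02,0,0,-0.007,0.05],[0.0108,0.0133,0.05,0,0,-0.007,0.1],[0.0108,0.0133,0.08,0,0,-0.007,0.12],[0.0108,0.0133,0.1,0,0,-0.007,0.12],[0.0108,0.0133,0.11,0,0,-0.007,0.12]]}}

```text
time: 32.65
tool_pos: [424.3, 17.4, 28.2]
tcp_rot: [-180.0, -0.2, 164.5]
ft_force: [-0.3, -0.7, -0.9]
finger_gap: 75.0
```

Request:
{"op": "jog_arm", "data": {"targets": [[0,0,0.01,0,0,0,0.15],[0,0,0.018,0,0,0,0.18],[0,0,0.02,0,0,0,0.18],[0,0,0.02,0,0,0,0.18]]}}

```text
time: 32.98
tool_pos: [426.5, 17.2, 11.0]
tcp_rot: [180.0, 0.0, 164.7]
ft_force: [-0.4, -0.9, -0.2]
finger_gap: 70.2
```

```bash
python3 - <<'E'
from h import *
st();goto([426.2,17,2],74.5); snap('wrist','w29')
E
```

```text
32.9833 [426.5  17.2  11. ] [180.    0.  164.7] F [-0.4 -0.9 -0.2] gap 70.2 q [ -5.  -6. 124.  -0.  63. -79.]
alts [array([0.   , 0.   , 0.003]), array([-0.   ,  0.   , -3.139])] q6 -79.25493958082247
d [ 0.0002 -0.0003  0.009 ] w [0.    0.    0.003]
```

View pics/w29.png

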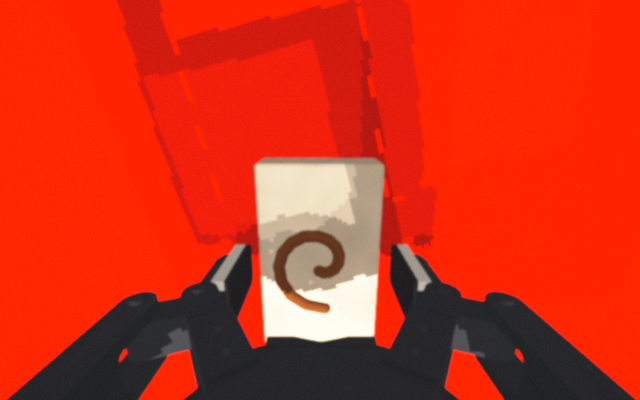

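Request:
{"op": "jog_arm", "data": {"targets": [[0,0,0.004,0,0,0,0.2],[0,0,0.008,0,0,0,0.2],[0,0,0.008,0,0,0,0.2]]}}

```text
time: 33.28
tool_pos: [426.0, 17.3, 2.4]
tcp_rot: [-180.0, -0.0, 164.7]
ft_force: [-0.2, -0.3, 0.0]
finger_gap: 68.3
```

Request:
{"op": "jog_arm", "data": {"targets": [[0,0,0.002,0,0,0,0.2],[0,0,0.003,0,0,0,0.2],[0,0,0.003,0,0,0,0.2]]}}

```text
time: 33.53
tool_pos: [425.9, 17.3, -0.4]
tcp_rot: [-180.0, -0.0, 164.7]
ft_force: [-0.1, 0.4, 0.0]
finger_gap: 67.7
```

Request:
{"op": "jog_arm", "data": {"targets": [[0,0,0.002,0,0,0,0.2],[0,0,0.003,0,0,0,0.2],[0,0,0.003,0,0,0,0.2]]}}

```text
time: 33.78
tool_pos: [425.9, 17.3, -3.5]
tcp_rot: [-180.0, -0.0, 164.7]
ft_force: [0.2, 0.4, -0.7]
finger_gap: 68.4
```

Request:
{"op": "jog_arm", "data": {"targets": [[0,0,0.001,0,0,0,0.25],[0,0,0.001,0,0,0,0.35],[0,0,0.001,0,0,0,1],[0,0,0.001,0,0,0,1],[0,0,0.001,0,0,0,1]], "newtons": 60}}

```text
time: 34.2
tool_pos: [426.4, 17.3, -4.0]
tcp_rot: [180.0, 0.0, 164.7]
ft_force: [0.0, -0.7, 2.8]
finger_gap: 58.6
```

```bash
python3 - <<'E'
from h import *
st()
E
```

```text
34.2 [426.4  17.3  -4. ] [180.    0.  164.7] F [ 0.  -0.7  2.8] gap 58.6 q [ -5.  -4. 124.  -0.  61. -79.]
```

Request:
{"op": "jog_arm", "data": {"targets": [[0,0,-0.015,0,0,0,1],[0,0,-0.045,0,0,0,1],[0,0,-0.085,0,0,0,1],[0,0,-0.125,0,0,0,1],[0,0,-0.14,0,0,0,1]]}}

```text
time: 34.62
tool_pos: [428.2, 17.2, 141.0]
tcp_rot: [179.9, 0.3, 164.7]
ft_force: [1.4, -0.2, -1.8]
finger_gap: 59.0
```

```bash
cat >> h.py <<'E'
def facegoto(off,F0=(640.3,-133.7,45),yaw=3.1,rel=(0,0,-4),flip=180):
    Rf=R.from_euler('z',yaw,degrees=True).as_matrix()@R.from_euler('y',-20,degrees=True).as_matrix()
    B=Rf@R.from_euler('z',180,degrees=True).as_matrix()@R.from_euler('x',180,degrees=True).as_matrix()
    p=np.array(F0)+Rf@(np.array(rel,float)+off)
    print('target',p.round(1),R.from_matrix(B).as_euler('xyz',degrees=True).round(1))
    return goto(p,0,B)
E
python3 - <<'E'
from h import *
st();facegoto((0,0,70)); snap('wrist','w30')
E
```

```text
34.6167 [428.2  17.2 141. ] [179.9   0.3 164.7] F [ 1.4 -0.2 -1.8] gap 59.0 q [ -5. -17. 118.   0.  79. -79.]
target [ 617.8 -134.9  107. ] [ 180.    20.  -176.9]
alts [array([-0.056, -0.34 , -0.318])] q6 -79.28618691782032
d [-0.2227 -0.0968  0.0352] w [-0.056 -0.34  -0.318]
```

View pics/w30.png

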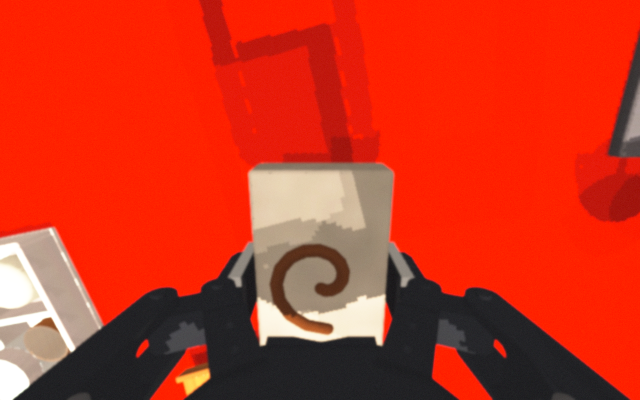

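Request:
{"op": "jog_arm", "data": {"targets": [[-0.037,-0.016,0,-0.01,-0.06,-0.06,1],[-0.075,-0.032,0,-0.02,-0.13,-0.12,1],[-0.112,-0.048,0,-0.035,-0.2,-0.19,1],[-0.15,-0.065,0.0,-0.045,-0.27,-0.25,1],[-0.187,-0.082,0.0,-0.056,-0.34,-0.318,1]]}}

```text
time: 35.08
tool_pos: [585.2, -112.1, 134.0]
tcp_rot: [-180.0, 19.7, -176.7]
ft_force: [0.8, 1.7, -3.3]
finger_gap: 58.8
```

```bash
python3 - <<'E'
from h import *
st();facegoto((0,0,70))
E
```

```text
35.0833 [ 585.2 -112.1  134. ] [-180.    19.7 -176.7] F [ 0.8  1.7 -3.3] gap 58.8 q [ -21.   -7.  112.    9.   57. -118.]
target [ 617.8 -134.9  107. ] [ 180.    20.  -176.9]
alts [array([ 0.001, -0.005,  0.003])] q6 -117.8342201045876
d [-0.0203 -0.0246  0.0359] w [ 0.001 -0.005  0.003]
```

Request:
{"op": "jog_arm", "data": {"targets": [[-0.02,-0.024,0.0,0,-0.003,0,1],[-0.02,-0.024,0.015,0,-0.003,0,1],[-0.02,-0.024,0.015,0,-0.003,0,1],[-0.02,-0.024,0.015,0,-0.003,0,1]]}}

```text
time: 35.42
tool_pos: [607.7, -133.1, 124.6]
tcp_rot: [179.8, 19.5, -177.0]
ft_force: [0.1, 0.5, -3.4]
finger_gap: 59.1
```

```bash
python3 - <<'E'
from h import *
st();facegoto((0,0,20));snap('wrist','w31');snap('scene','s31');crop('s31',200,130,150,130,5,'s31b');snap('top','t31');crop('t31',310,120,150,120,5,'t31b')
E
```

```text
35.4167 [ 607.7 -133.1  124.6] [ 179.8   19.5 -177. ] F [ 0.1  0.5 -3.4] gap 59.1 q [ -22.   -1.  108.   10.   56. -119.]
target [ 634.8 -134.    60. ] [ 180.    20.  -176.9]
alts [array([ 0.003, -0.009, -0.001])] q6 -119.39291319921732
d [-0.004  -0.0026  0.0699] w [ 0.003 -0.009 -0.001]
```

View pics/w31.png

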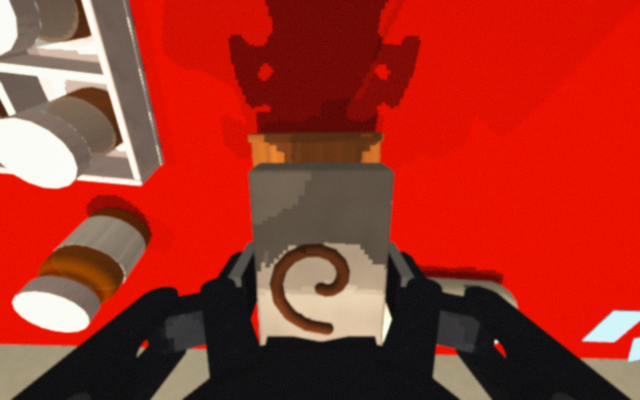

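View pics/s31b.png

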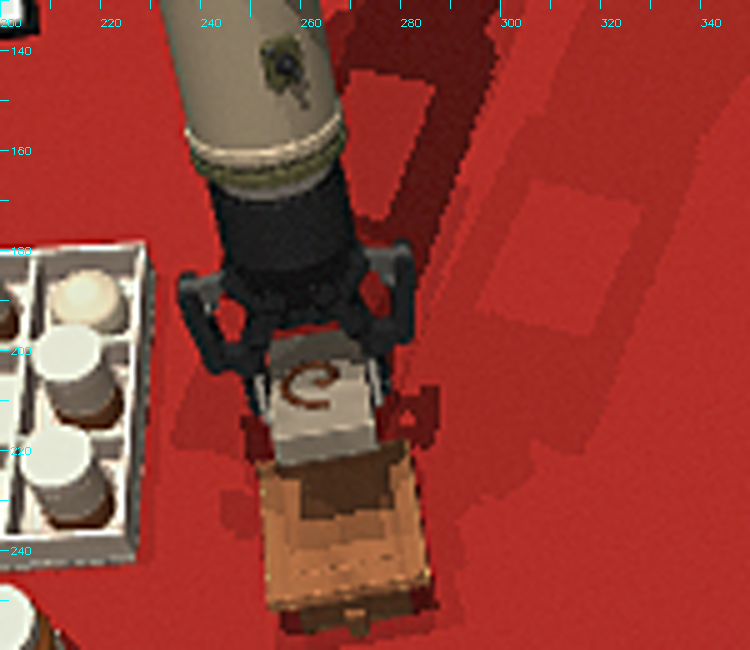

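View pics/t31b.png

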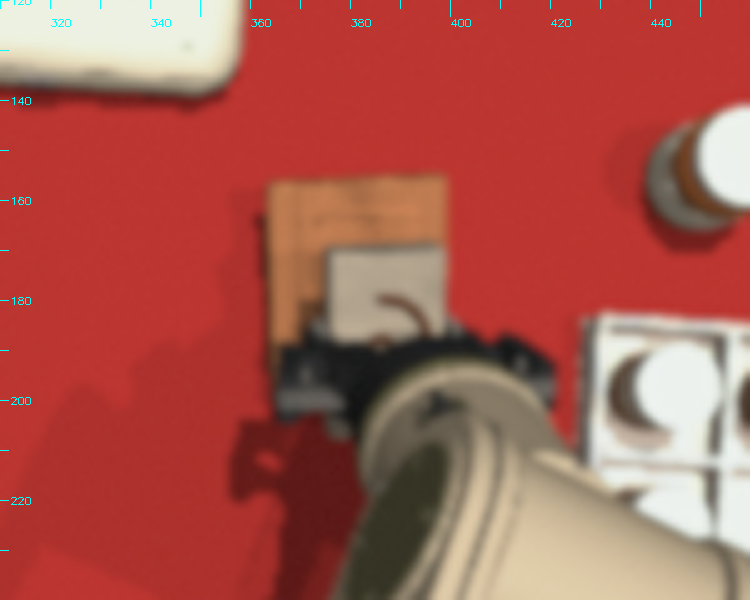

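```bash
python3 - <<'E'
from h import *
np.set_printoptions(precision=1,suppress=True)
T=load('t31');S=load('s31');W=load('w31');T0=load('top0')
a=np.radians(20);ca,sa=np.cos(a),np.sin(a)
F=lambda x,y,z:[x*ca-z*sa,y,45+x*sa+z*ca]
P=np.array([F(62,50,0),F(62,-50,0),F(-62,-50,10),F(-62,50,10)])
oT=[(T,0,(363.8,156.5)),(T,1,(399.2,155.2)),(T0,2,(399,198.5)),(T0,3,(364.5,200.5))]
oS=[(S,0,(285.6,245.6)),(S,1,(253.6,251)),(S,2,(251.8,222)),(S,3,(281.5,218))]
oW=[(W,2,(250,135)),(W,3,(382.5,135))]
for o in (oT,oS,oT+oS,oW,oT+oS+oW): print(fit(P,o,[640,-133,3]))
# slab from top view: end top edge
p=r.sense()
Rt=rot(p['tcp_rot']); 
# slab in tool frame: Rz180Rx180 => slab pt = (x,-?..)
Q=(R.from_euler('z',180,degrees=True)*R.from_euler('x',180,degrees=True)).as_matrix()
def sl(pt): return p['tool_pos']+Rt@Q.T@(np.array(pt,float)+[0,0,4])
for q in [(50,30,22),(50,-30,22),(-50,30,22),(-50,-30,22)]: print(q,sl(q),'T',proj(T,sl(q)),'S',proj(S,sl(q)),'W',proj(W,sl(q)))
E
```

```text
(array([ 638.9, -133.6,    3.2]), array([0.2, 0.3, 0.1, 0.1, 0.2, 0. , 0.1, 0.4]))
(array([ 642.4, -133.6,    2.7]), array([0.2, 0.1, 0.5, 0.2, 0.2, 0.6, 0.4, 0.2]))
(array([ 640.1, -133.6,    3. ]), array([0.1, 0.2, 0.2, 0.3, 0.2, 0.3, 0.2, 0.9, 0.3, 0.9, 0.4, 0.8, 0.3,
       0.1, 0.3, 0.8]))
(array([ 641. , -134.3,    3. ]), array([1.9, 0.1, 1.9, 0.1]))
(array([ 640.8, -133.8,    3. ]), array([0. , 0.4, 0.3, 0.6, 0.2, 0.6, 0.1, 1.2, 0.2, 0.7, 0.4, 0.6, 0.4,
       0.3, 0.2, 0.6, 1.3, 0. , 2.5, 0.1]))
(50, 30, 22) [ 645.8 -100.8  169. ] T [376.1 170.5] S [274.6 214.1] W [382.3 375.9]
(50, -30, 22) [ 649.1 -160.8  168.9] T [399.5 169.5] S [253.9 217.5] W [260.4 376.2]
(-50, 30, 22) [ 551.8 -106.   135.2] T [376.  207.5] S [272.1 194.4] W [396.1 175.6]
(-50, -30, 22) [ 555.1 -165.9  135.1] T [398.8 206.5] S [252.8 197.5] W [245.7 176. ]
```

```bash
python3 - <<'E'
from h import *
facegoto((0,0,20),F0=(640.6,-133.8,45),yaw=3.0)
E
```

```text
target [ 635.1 -134.1   60. ] [ 180.   20. -177.]
alts [array([ 0.002, -0.004,  0.002])] q6 -119.3966901805662
d [-0.0015 -0.0028  0.0723] w [ 0.002 -0.004  0.002]
```

Request:
{"op": "jog_arm", "data": {"targets": [[-0.001,-0.001,0.015,0,-0.004,0,1],[-0.001,-0.002,0.03,0,-0.005,0,1],[-0.002,-0.002,0.045,0,-0.005,0,1],[-0.002,-0.002,0.055,0,-0.005,0,1],[-0.002,-0.002,0.055,0,-0.005,0,1]]}}

```text
time: 35.98
tool_pos: [629.3, -133.3, 74.8]
tcp_rot: [179.9, 19.9, -176.9]
ft_force: [-0.7, -0.4, -3.6]
finger_gap: 58.6
```

Request:
{"op": "jog_arm", "data": {"targets": [[0,0,0,0,0,0,1],[0,0,0,0,0,0,1],[0,0,0,0,0,0,1]]}}

```text
time: 36.23
tool_pos: [631.3, -134.8, 78.7]
tcp_rot: [180.0, 20.2, -176.9]
ft_force: [-0.3, 0.5, -2.8]
finger_gap: 58.5
```

```bash
python3 - <<'E'
from h import *
st();facegoto((0,0,0),F0=(640.6,-133.8,45),yaw=3.0);snap('scene','s32');crop('s32',200,150,120,110,6,'s32b');snap('top','t32');crop('t32',330,130,110,100,6,'t32b')
E
```

```text
36.2333 [ 631.3 -134.8   78.7] [ 180.    20.2 -176.9] F [-0.3  0.5 -2.8] gap 58.5 q [ -21.    5.  107.   11.   50. -120.]
target [ 642.  -133.7   41.2] [ 180.   20. -177.]
alts [array([0.001, 0.004, 0.002])] q6 -120.02185940181349
d [0.0029 0.0005 0.0389] w [0.001 0.004 0.002]
```

View pics/s32b.png

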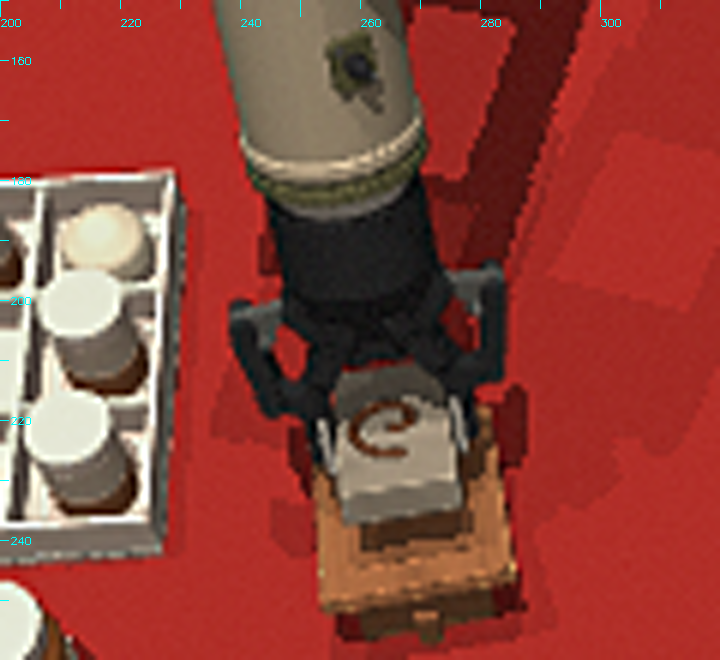

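View pics/t32b.png

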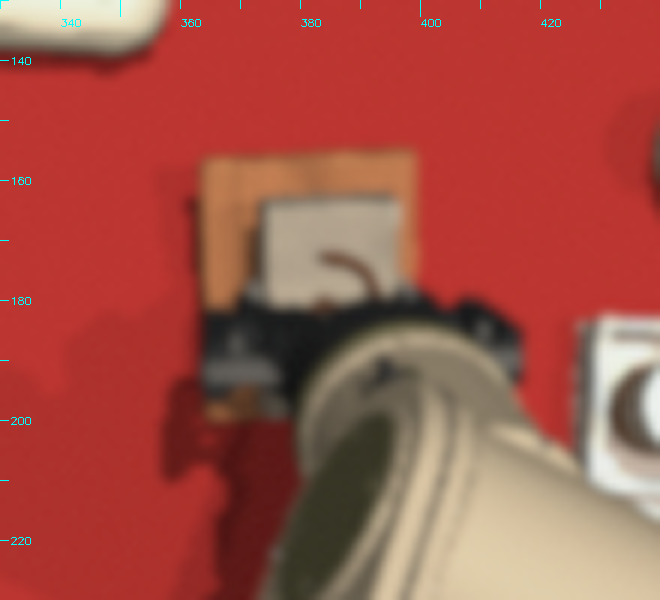

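Request:
{"op": "jog_arm", "data": {"targets": [[0.001,0,0.01,0,0.003,0.001,1],[0.002,0,0.02,0,0.003,0.001,1],[0.002,0,0.027,0,0.003,0.001,1],[0.002,0,0.027,0,0.003,0.001,1],[0.002,0,0.027,0,0.003,0.001,1]]}}

```text
time: 36.75
tool_pos: [637.2, -133.7, 49.5]
tcp_rot: [179.9, 19.8, -177.0]
ft_force: [0.4, 0.1, -2.0]
finger_gap: 58.6
```

```bash
python3 - <<'E'
from h import *
st();facegoto((0,0,0),F0=(640.6,-133.8,45),yaw=3.0);snap('scene','s33');crop('s33',220,180,90,80,8,'s33b');snap('top','t33');crop('t33',340,140,80,75,8,'t33b')
E
```

```text
36.75 [ 637.2 -133.7   49.5] [ 179.9   19.8 -177. ] F [ 0.4  0.1 -2. ] gap 58.6 q [ -21.    9.  106.   11.   47. -120.]
target [ 642.  -133.7   41.2] [ 180.   20. -177.]
alts [array([ 0.003, -0.003,  0.   ])] q6 -120.12231532438254
d [-0.0017 -0.0003  0.0094] w [ 0.003 -0.003  0.   ]
```

View pics/s33b.png

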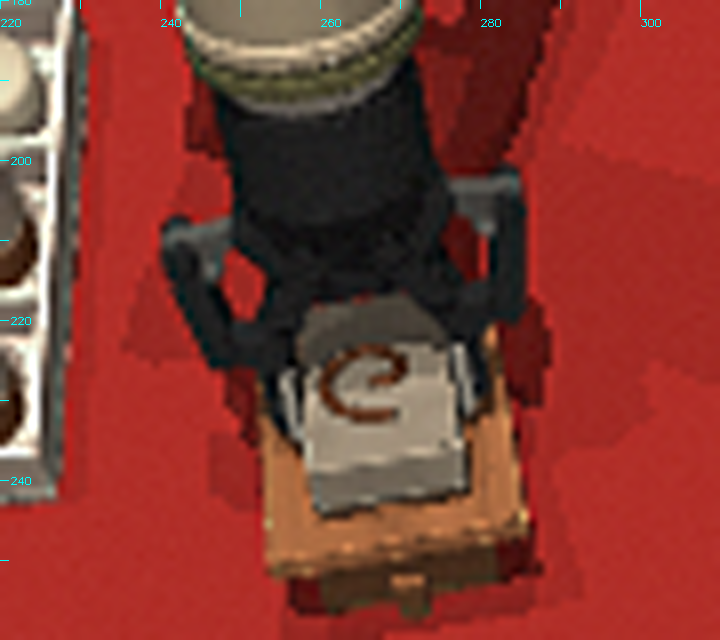

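View pics/t33b.png

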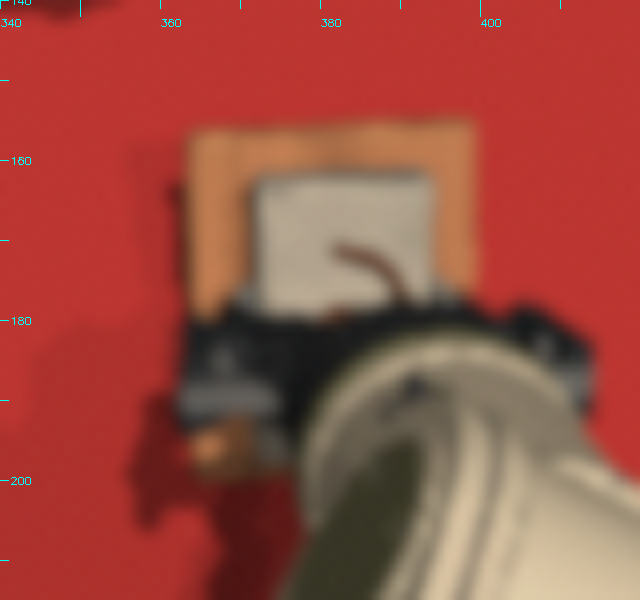

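Request:
{"op": "jog_arm", "data": {"targets": [[0,0,0.003,0,0,0,1],[0,0,0.006,0,0,0,1],[0,0,0.006,0,0,0,1],[0,0,0.006,0,0,0,1]]}}

```text
time: 37.18
tool_pos: [640.0, -134.0, 45.4]
tcp_rot: [179.9, 19.9, -177.0]
ft_force: [-0.3, -0.1, -2.9]
finger_gap: 58.9
```

```bash
python3 - <<'E'
from h import *
st();facegoto((0,0,0),F0=(640.6,-133.8,45),yaw=3.0)
E
```

```text
37.1833 [ 640.  -134.    45.4] [ 179.9   19.9 -177. ] F [-0.3 -0.1 -2.9] gap 58.9 q [ -21.    9.  106.   11.   47. -120.]
target [ 642.  -133.7   41.2] [ 180.   20. -177.]
alts [array([ 0.002, -0.001,  0.001])] q6 -120.16608992948846
d [-0.0005  0.0002  0.0046] w [ 0.002 -0.001  0.001]
```

Request:
{"op": "jog_arm", "data": {"targets": [[0,0,0.0015,0,0,0,1],[0,0,0.003,0,0,0,1],[0,0,0.003,0,0,0,1]]}}

```text
time: 37.43
tool_pos: [641.2, -134.0, 42.7]
tcp_rot: [179.9, 20.0, -177.0]
ft_force: [-0.5, -0.5, -2.6]
finger_gap: 58.9
```

Request:
{"op": "jog_arm", "data": {"targets": [[0,0,0.001,0,0,0,1],[0,0,0.002,0,0,0,1],[0,0,0.002,0,0,0,1]]}}

```text
time: 37.68
tool_pos: [641.6, -134.0, 42.0]
tcp_rot: [179.9, 19.9, -176.9]
ft_force: [-15.1, 2.2, 13.7]
finger_gap: 58.6
```

```bash
python3 - <<'E'
from h import *
st();facegoto((0,0,0),F0=(640.6,-133.8,45),yaw=3.0)
E
```

```text
37.6833 [ 641.6 -134.    42. ] [ 179.9   19.9 -176.9] F [-15.1   2.2  13.7] gap 58.6 q [ -21.   10.  106.   11.   46. -120.]
target [ 642.  -133.7   41.2] [ 180.   20. -177.]
alts [array([ 0.002, -0.001,  0.001])] q6 -120.20600567745264
d [-0.0001  0.0003  0.0009] w [ 0.002 -0.001  0.001]
```

Request:
{"op": "jog_arm", "data": {"targets": [[0,0,-0.0006,0,0,0,1],[0,0,-0.0006,0,0,0,0.33],[0,0,-0.0006,0,0,0,0.28],[0,0,-0.0006,0,0,0,0.24],[0,0,-0.0006,0,0,0,0.2]]}}

```text
time: 38.1
tool_pos: [642.2, -134.2, 42.1]
tcp_rot: [180.0, 20.0, -177.0]
ft_force: [-0.5, 0.5, -0.4]
finger_gap: 68.5
```

```bash
python3 - <<'E'
from h import *
st();snap('scene','s34');crop('s34',220,180,90,80,8,'s34b');snap('wrist','w34')
E
```

```text
38.1 [ 642.2 -134.2   42.1] [ 180.   20. -177.] F [-0.5  0.5 -0.4] gap 68.5 q [ -21.   10.  106.   11.   46. -120.]
```

View pics/s34b.png

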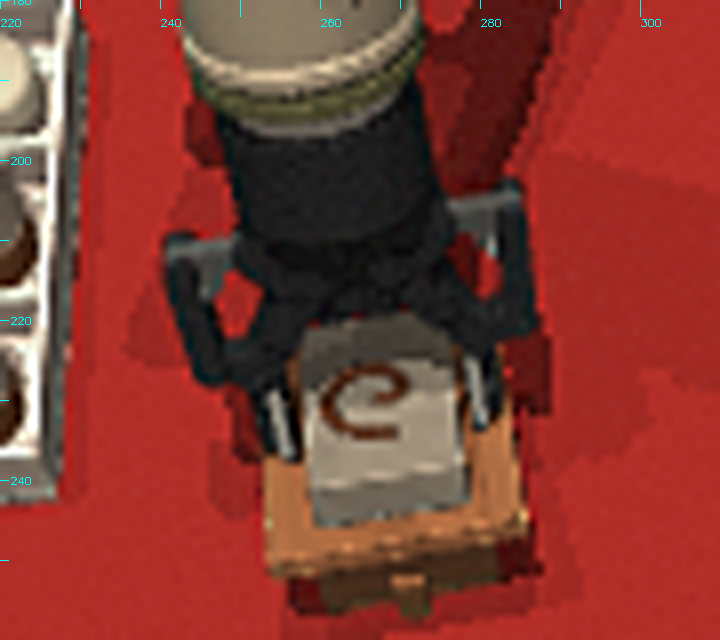

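View pics/w34.png

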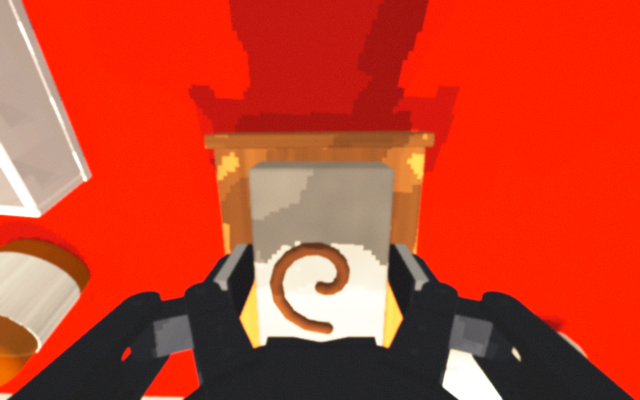

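Slab is released and stays put. Retracting along the tool axis, then checking.

Request:
{"op": "jog_arm", "data": {"targets": [[0,0,-0.015,0,0,0,0.2],[0,0,-0.045,0,0,0,0.1],[0,0,-0.085,0,0,0,0],[0,0,-0.125,0,0,0,0],[0,0,-0.16,0,0,0,0]]}}

```text
time: 38.62
tool_pos: [586.6, -137.1, 194.1]
tcp_rot: [180.0, 20.0, -176.9]
ft_force: [1.4, -0.3, 0.7]
finger_gap: 85.5
```

Request:
{"op": "jog_arm", "data": {"targets": [[0.03,0,-0.02,0,0,0,0],[0.06,0,-0.04,0,0,0,0],[0.09,0,-0.05,0,0,0,0],[0.12,0,-0.06,0,0,0,0],[0.14,0,-0.07,0,0,0,0]]}}

```text
time: 39.03
tool_pos: [429.8, -145.1, 209.3]
tcp_rot: [179.9, 19.9, -176.9]
ft_force: [0.2, -0.9, 0.4]
finger_gap: 85.3
```

```bash
python3 - <<'E'
from h import *
st();snap('scene','s35');crop('s35',220,180,90,80,8,'s35b');snap('top','t35');crop('t35',340,140,80,75,8,'t35b')
E
```

```text
39.0333 [ 429.8 -145.1  209.3] [ 179.9   19.9 -176.9] F [ 0.2 -0.9  0.4] gap 85.3 q [ -35.  -36.  126.   13.   74. -130.]
```

View pics/s35b.png

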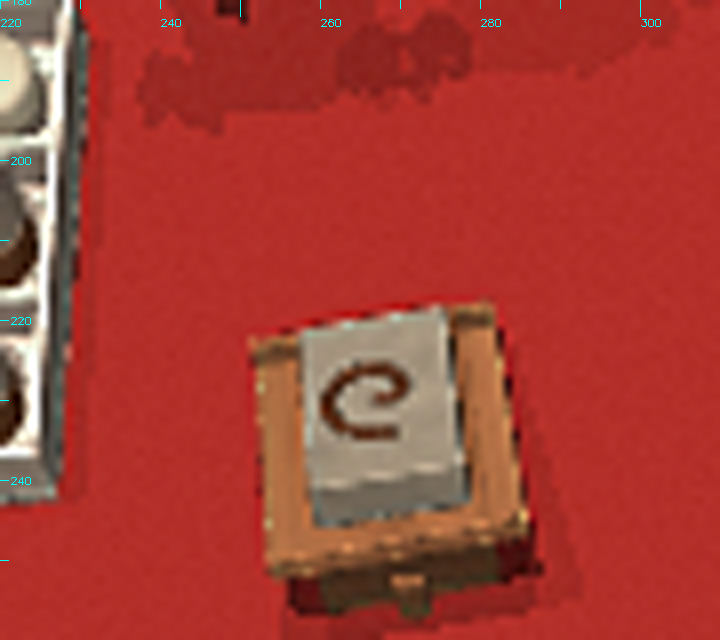

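View pics/t35b.png

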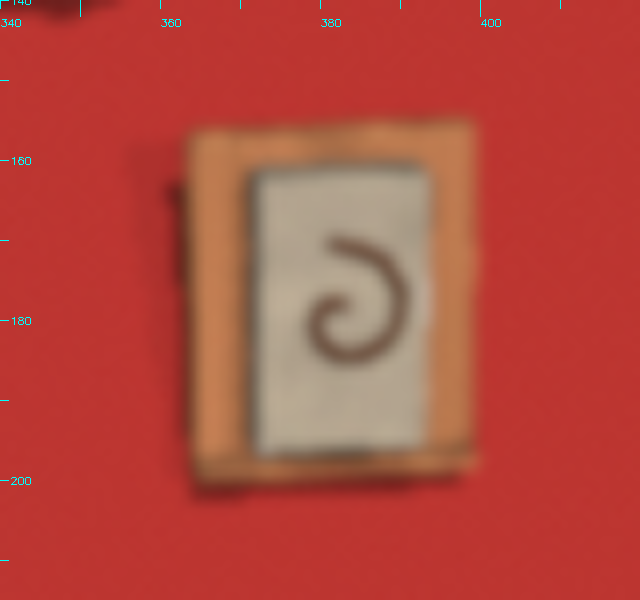

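View pics/s35.png

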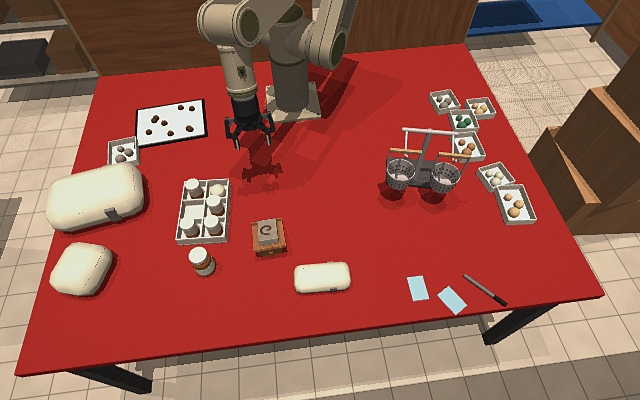

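```bash
python3 - <<'E'
from h import *
np.set_printoptions(precision=1,suppress=True)
T=load('t35');S=load('s35')
Rf=R.from_euler('z',3,degrees=True).as_matrix()@R.from_euler('y',-20,degrees=True).as_matrix();F0=np.array([640.6,-133.8,45])
P=np.array([[50,30,22],[50,-30,22],[-50,-30,22],[-50,30,22]])
oT=[(T,0,(371.75,161.3)),(T,1,(393.75,161)),(T,2,(393.1,196)),(T,3,(372,196.9))]
oS=[(S,0,(277.9,238.2)),(S,1,(259.1,240.9)),(S,2,(257.9,221.6)),(S,3,(275.6,218.7))]
for o in (oT,oS,oT+oS):
    def f(p):
        M=R.from_euler('z',p[2],degrees=True).as_matrix()
        return np.concatenate([proj(c,F0+Rf@(M@P[i]+[p[0],p[1],0]))-uv for c,i,uv in o])
    s=least_squares(f,[0,0,0]);print(s.x,np.abs(s.fun))
E
```

```text
[-0.3  0.2 -0. ] [0.2 0.6 0.1 0.1 0.  0.4 0.1 0.4]
[ 2.   1.1 -0.2] [0.5 0.2 0.4 0.8 0.4 0.6 0.3 0.6]
[ 0.3  0.6 -0.1] [0.1 0.4 0.2 0.1 0.2 0.5 0.3 0.6 0.3 0.1 0.6 0.4 0.6 0.9 0.1 0.9]
```

```bash
python3 - <<'E'
from h import *
crop('s35',370,110,110,100,7,'s35c');crop('s35',160,160,90,95,6,'s35d');crop('t35',120,150,140,130,5,'t35c')
E
```

```text
(no output)
```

View pics/s35c.png

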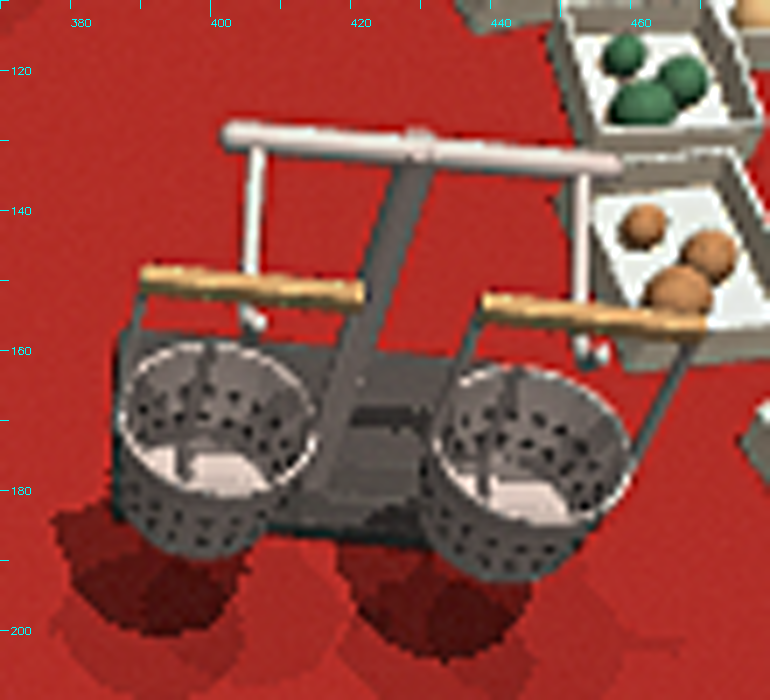

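View pics/s35d.png

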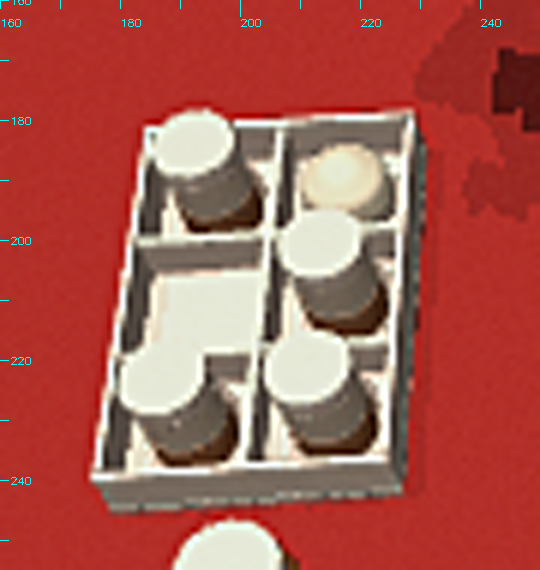

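View pics/t35c.png

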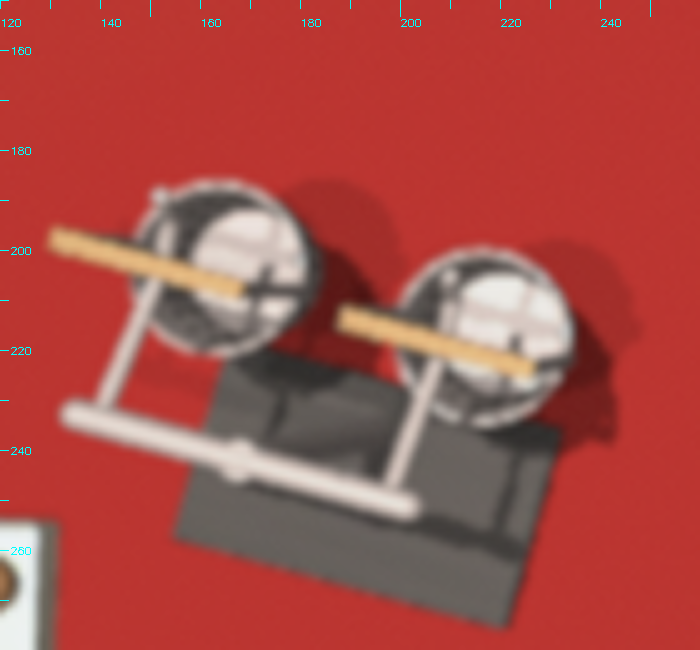

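Both baskets hang from their hooks, all four jars are upright in separate cells, and the slab is on the rest. Handing in.

```bash
python3 - <<'E'
from h import *
print(r.hand_in())
E
```

```text
the job is handed in; nothing more can be done
None
```

The job is handed in, at about 39 s of the 200 s allowed. I hung both baskets on the stand, one on each hook. I then stood the four jars that were there in separate free cells of the tray, and laid the slab on the rest last.

Checks on the final pictures, with the arm clear:
- **Slab:** fossil side up, within about 0.6 mm of the middle of the face and 0.1° of square when both cameras are fitted together. The two cameras disagree by about 2 mm along the slope: the scene camera alone put it 2 mm up-slope.
- **Jars:** all four stand upright in their cells, and the lump is still in its own.
- **Baskets:** both hang by their bars, close to level.
- **Plaster jacket and amber jar:** they look unmoved in the pictures, and I did not measure them.

The first jar was gripped too high on its cap, so I re-gripped it lower before lifting. No knocked jar or slab showed up in any picture, and no reading showed a force near the limits.

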